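# Tip the inspection bracket onto its foot and ballast it

## Task

Set up the vial-inspection backdrop: the aluminium angle bracket lies with its black-and-white panel leg flat on the grey board; tip it gently over its corner, without lifting that corner off the board or letting it fall over, so that it stands on its foot with the panel upright and the corner still on the yellow line. Then stand the larger brass weight upright in the rimmed pocket on the foot to hold it steady. Leave everything else where it is.

Things in the scene. Friction and masses are not known exactly. Their poses are not given: they have to be found in the camera images.
- board: grey board fixed to the bench, 195 x 110 mm, 6 mm thick, with a yellow line across it. Origin: on the bench surface (underside of the board) below the middle of the line. x: across the line, level, roughly toward the robot's left; y along the line; z up. The board reaches from x = -130 to +65 mm
- bracket: loose aluminium L bracket, 0.25 kg (+-20 %), 50 mm wide (y), legs 100 mm long and 10 mm thick. Origin: middle of the outer corner edge it is tipped about. Panel leg (black-and-white inner face): x 0..100, z 0..10 mm; foot leg (rimmed pocket inside): x 0..10, z 0..100 mm. Start: x level, roughly to the robot's left, z up. Tipped: x up, z level to the right. Balance at about 45 deg, then it falls unless held
- panel_end (a point): on the bracket at (86, 0, 5) mm in its frame: inside the panel leg near its free end. At the start the leg's last 35 mm or so overhang the board, their underside 6 mm above the bench, so that its two sides (50 mm apart along y) can be gripped there. Axes as the bracket's
- pocket (a point): centre of the pocket floor on the foot leg, at (10, 0, 62) mm in the bracket's frame, with the bracket's axes. The pocket is 37 x 37 mm inside, its rim 3 mm wide and 4 mm high. With the bracket standing the pocket floor is level, 16 mm above the bench
- large_weight: loose brass knobbed weight, 29 mm diameter, 50 mm high, 0.2 kg, standing on the bench. Origin: centre of its underside, z up. It and the smaller brass weight may have swapped sides
- small_weight: smaller brass weight, 23 mm diameter, 39 mm high; not to be used. Origin: centre of its underside
- red_vial: glass vial with red cap, 21 mm diameter, 50 mm high; bystander. Origin: centre of its underside
- timer: white timer lying flat, 62x62x18 mm; bystander. Origin: centre of its underside
Things that resemble listed ones, but are neither listed nor needed, are in the scene too. What is shaped like the large_weight but green is not meant.

How it is judged:
By the outcome, as a careful person would: the job done as asked, in the order asked, and still so for the second after the job is handed in, with the robot touching nothing.
It also fails if it takes over 64 s, if anything falls off the work surface, if the arm or the gripper's body presses on something with over 40 N, if the wrist force passes 120 N, or if a joint passes its speed limit or range.

## Robot

A 7-joint arm with a two-finger parallel gripper is mounted at the origin on a cart in front of the work surface, level with it; the furniture and walls round the work are solid. World frame = base frame: x ahead of the robot, y to its left, z up, the work surface at z = 0. Lengths are in m, angles in rad, forces in N, time in s.
With the tool pointing down it reaches from about 0.425 to 0.925 m from the base axis. Payload 6.8 kg.
Tool frame: the origin (TCP) lies midway between the tips of the shut fingers; the grasp point (between the pads) lies 19 mm behind it; x points along the fingers, y is the direction in which the jaws open and shut, and the axes are right-handed (so a half turn about x gives the same grasp; the last joint's range is limited). The gripper opens to 85 mm and grips with 20 to 120 N. Pads are 22 mm wide; open, the fingers measure 114 mm over their backs; the gripper's body (76 mm by 85 mm) begins 54 mm behind the grasp point. The pads swing forward as they close: fully open they stand 13 mm farther back than shut.
Start: joints at [-1.439, 0.477, 0.022, 1.555, -0.011, 1.109, -0.083], TCP at [0.16, 0.656, 0.231] pointing down, gripper open.
Joint ranges: [-2.96, 2.96], [-0.34, 2.1], [-1.41, 1.46], [0.24, 2.44], [-1.37, 4.51], [0.17, 1.92], [-2.96, 2.96]. Speed limits (rad/s): [2.39, 2.39, 3.14, 3.14, 3.14, 3.14, 3.14].

## Interface

Orientations are given as a unit quaternion [w, x, y, z].
In Python, from rig import sensors, eyes, workorder gives the robot as it stands.
- The arm moves only by the tool jog_arm, never from a script. Its arguments are lists of equal length, an entry for each row: "jaw": the gripper's target within -1 to 1 (shut at 1, half-way at 0, fully open at -1); "travel": the shift along the world's x, y, z in mm, a list of three; "rotation": the turn, a rotation vector about the world's x, y, z in rad, a list of three. A call has 1 to 20 rows; each row is the pose to reach, as a shift and turn from the pose measured when the call began; what a row does not reach only later rows make up. A row lasts 1/10 s, in which the tool goes at most 50 mm and 8.59 degrees, less where a joint would pass 70% of its speed; a pose out of reach is approached as far as the arm can. A call with a gripper value outside its range is refused whole. The fingers move at their own pace and stop on an object; "squeeze" is the grip in N (left out, the last holds). Time passes only in rows, so rows that repeat a pose let the fingers close. It gives the time, the measured TCP pose, the force and the opening at its end, in the units of the state.
- sensors.read_state(): the state, without advancing time (a new reading comes with each control period).
- eyes.get_image(name): name is "side" or "top"; returns a dict with "color" (420x560x3 uint8, red, green, blue), "z_map" (420x560 float32, m along the optical axis (not along the pixel's ray), 0 where there is no reading), "fx", "fy", "cx", "cy" (pixels), "T" (4x4, takes a point from camera to world coordinates). Camera axes: x right, y down, z forward; pixel columns grow to the right and rows downward; lengths in m; the calibration is good to about 2 mm. A picture is of the moment at which its call begins.
- workorder.finish_job(): hands the job in, once; it reports no verdict.
The state is a dict: "time": time; "joints": joint angles; "joint_velocities": joint speeds; "effort": joint torques, N m; "tcp_pos": TCP position; "orientation": TCP orientation; "contact_force": force on the tool from outside, world axes, zero at the start; "ft_torque": the same for the moment, N m; "width": finger opening in m.
Only numpy, scipy, OpenCV 4.12 (cv2) and the standard library are available. Lean on these libraries where they do the work, as an engineer would, in place of code of your own. Each camera call takes 0.05 s, during which the arm holds its last target.

## Working session

There is one attempt and no reset: what is moved stays moved. The work goes in short steps, Python scripts to look and compute and a tool call to move; the robot and the scene stay as the last step left them, time stands still between calls to the robot, and variables do not carry over. Pictures are saved under pics/ and viewed, and the job is handed in when it is done.

Besides the shell and the picture viewer there is one more tool, called after ">>>" by a JSON object that holds its "op" and its "data", one argument or row to a line. jog_arm: Moves the arm, as the interface text tells. Its arguments: {"type":"object","properties":{"jaw":{"type":"array"},"travel":{"type":"array"},"rotation":{"type":"array"},"squeeze":{"type":"number"}},"required":["jaw","travel","rotation"]}

```bash
ls; mkdir -p pics; cat > h.py <<'E'
import numpy as np, cv2
from rig import sensors, eyes, workorder
def grab(n,tag):
    d=eyes.get_image(n); cv2.imwrite(f'pics/{tag}.png',d['color'][:,:,::-1]); np.savez(f'pics/{tag}.npz',**d); return d
def load(tag): return np.load(f'pics/{tag}.npz')
def ray(d,u,v):
    T=d['T']; r=T[:3,:3]@np.array([(u-d['cx'])/d['fx'],(v-d['cy'])/d['fy'],1]); return T[:3,3],r
def plane(d,u,v,z):
    o,r=ray(d,u,v); return o+r*(z-o[2])/r[2]
def pt(d,u,v):
    z=d['z_map'][int(v),int(u)]; o,r=ray(d,u,v); return o+r*z
def cloud(d):
    H,W=d['z_map'].shape; u,v=np.meshgrid(np.arange(W),np.arange(H)); z=d['z_map']
    P=np.stack([(u-d['cx'])/d['fx']*z,(v-d['cy'])/d['fy']*z,z],-1)
    return P@d['T'][:3,:3].T+d['T'][:3,3]
E
python3 - <<'E'
from h import *
for n in ('top','side'):
    d=grab(n,n+'0'); print(n,d['T'].round(3).tolist(),d['fx'],d['cx'],d['cy'])
print(sensors.read_state())
E
```

```text
pics
top [[0.013, -0.988, 0.154, 0.338], [-1.0, -0.016, -0.014, 0.061], [0.016, -0.154, -0.988, 1.421], [0.0, 0.0, 0.0, 1.0]] 494.07237832976415 273.5224280856357 203.3276908480899
side [[0.988, -0.049, 0.145, 0.377], [-0.152, -0.415, 0.897, -1.077], [0.016, -0.909, -0.418, 0.606], [0.0, 0.0, 0.0, 1.0]] 426.51318403004797 277.7098441151664 205.5338623405395
{'time': 0.1, 'joints': array([-1.43912318,  0.47773196,  0.02237913,  1.55631035, -0.01148749,
        1.10927477, -0.083107  ]), 'joint_velocities': array([-0.001898  , -0.00217492,  0.00075087, -0.00179263,  0.00062865,
        0.00058936,  0.00039818]), 'effort': array([ 3.60868893e-03, -5.97762644e+01,  1.61319997e+00, -2.81956565e+01,
        1.28133970e-02,  4.93273212e-03,  7.07604215e-06]), 'tcp_pos': array([0.16021465, 0.65519185, 0.23043173]), 'orientation': array([ 0.7020137 ,  0.0840104 ,  0.70204736, -0.08513829]), 'contact_force': array([-0.07846867,  0.01517251, -0.00863921]), 'ft_torque': array([ 0.01534991, -0.01837062,  0.02417397]), 'width': 0.08519917915411629}
```

View pics/top0.png

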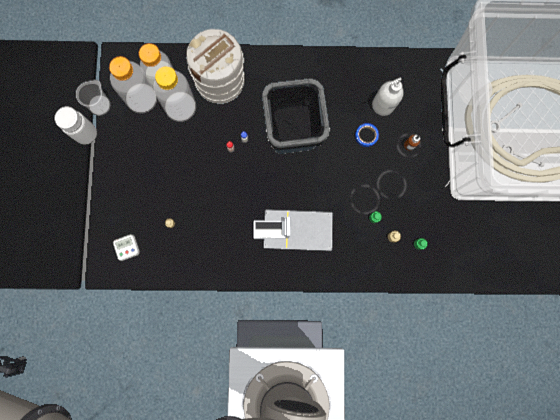

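View pics/side0.png

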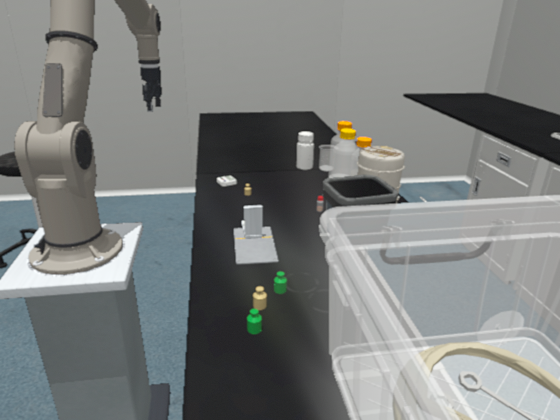

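```bash
python3 - <<'E'
from h import *
d=load('top0'); c=d['color'][:,:,::-1]; P=cloud(d)
a=cv2.resize(c[195:260,240:345],None,fx=7,fy=7,interpolation=cv2.INTER_NEAREST); cv2.imwrite('pics/c1.png',a)
b1=cv2.resize(c[205:255,365:435],None,fx=5.5,fy=5.5,interpolation=cv2.INTER_NEAREST)
b2=cv2.resize(c[205:255,145:215],None,fx=5.5,fy=5.5,interpolation=cv2.INTER_NEAREST)
cv2.imwrite('pics/c2.png',np.hstack([b1,b2]))
hsv=cv2.cvtColor(c,cv2.COLOR_BGR2HSV)
for tag in('top0','side0'):
  d=load(tag);P=cloud(d);hsv=cv2.cvtColor(d['color'],cv2.COLOR_RGB2HSV)
  for nm,lo,hi in(('brass',(12,50,80),(32,255,255)),('green',(45,80,50),(85,255,255))):
    m=cv2.inRange(hsv,lo,hi); n,l,s,ce=cv2.connectedComponentsWithStats(m)
    for i in range(1,n):
        if s[i,4]>12:
            q=P[l==i]; q=q[q[:,2]>-.1]
            print(tag,nm,s[i],ce[i].round(1),'top z',np.percentile(q[:,2],95).round(4),np.median(q,0).round(4), (q.max(0)-q.min(0)).round(3))
E
```

```text
top0 brass [194  34  41  40 423] [215.5  51.6] top z 0.1899 [0.9371 0.2019 0.1854] [0.649 0.198 1.242]
top0 brass [189  36  17  12 105] [196.9  41.8] top z 0.191 [0.9614 0.2521 0.1867] [0.642 0.213 1.24 ]
top0 brass [138  43  23  24 422] [149.5  54.5] top z 0.1859 [0.9255 0.3787 0.1807] [0.712 0.398 1.429]
top0 brass [226  54   7   9  43] [229.5  58.9] top z 0.1902 [0.9148 0.1636 0.1857] [0.025 0.016 0.009]
top0 brass [109  56  24  25 467] [120.7  68.1] top z 0.2317 [0.8657 0.4382 0.2266] [0.668 0.485 1.429]
top0 brass [155  66  23  24 439] [166.1  77.6] top z 0.2336 [0.842  0.3216 0.2292] [0.151 0.074 0.238]
top0 brass [190  68   7   7  13] [193.2  71.2] top z 0.1858 [0.8811 0.2602 0.1814] [0.014 0.017 0.009]
top0 brass [363 126  12   6  25] [369.2 128. ] top z 0.018 [ 0.7895 -0.2405  0.0118] [0.015 0.033 0.018]
top0 brass [409 138   5   8  15] [410.3 141.3] top z 0.0593 [ 0.7386 -0.3474  0.0551] [0.02  0.01  0.011]
top0 brass [165 218  10  10  78] [169.4 222.8] top z 0.0402 [0.4946 0.3344 0.0234] [0.028 0.028 0.046]
top0 brass [388 230  13  12 122] [394. 236.] top z 0.0534 [ 0.4654
[... 1022 characters left out ...]
5] top z 0.0081 [0.5191 0.0032 0.0061] [0.028 0.016 0.006]
side0 brass [252 285  15  26 296] [259.4 297.9] top z 0.0485 [ 0.4632 -0.3114  0.0225] [0.036 0.098 0.053]
side0 brass [471 349  22  10  61] [482.9 352.8] top z 0.0792 [ 0.8222 -0.5727  0.0733] [0.042 0.026 0.031]
side0 brass [439 352  20   8  30] [449.3 353.7] top z 0.0774 [ 0.7614 -0.5695  0.0738] [0.043 0.015 0.007]
side0 brass [494 355  66  42 256] [527.9 374.1] top z 0.0735 [ 0.883  -0.6142  0.0622] [0.537 0.508 0.564]
side0 green [273 271  14  23 252] [279.8 282.6] top z 0.0493 [ 0.5165 -0.2593  0.0226] [0.165 0.908 0.609]
side0 green [246 308  16  27 350] [253.8 321.7] top z 0.0484 [ 0.4425 -0.3866  0.023 ] [0.035 0.086 0.053]
```

View pics/c1.png

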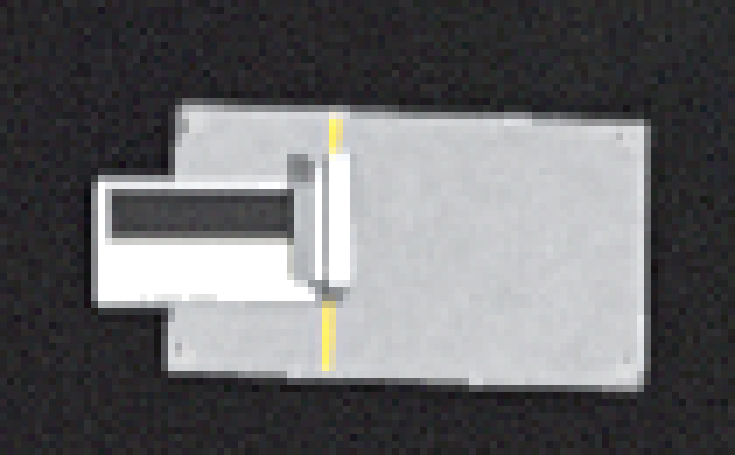

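View pics/c2.png

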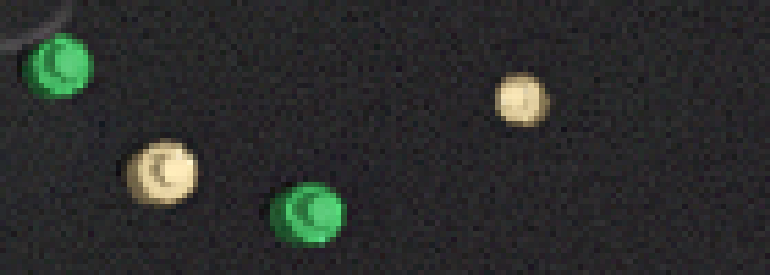

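```bash
python3 - <<'E'
from h import *
from scipy.spatial.transform import Rotation as R
q=sensors.read_state()['orientation']; print(R.from_quat(q[[1,2,3,0]]).as_matrix().round(3))
d=load('top0');P=cloud(d); v0,v1,u0,u1=195,260,240,345
z=P[...,2]
print('z rows'); 
for v in (205,225,228,232,240): print(v,(z[v,248:296]*1000).round(0).astype(int).tolist())
hsv=cv2.cvtColor(d['color'],cv2.COLOR_RGB2HSV)
m=cv2.inRange(hsv,(20,70,120),(35,255,255)); 
ys,xs=np.nonzero(m[200:255,275:300]); ys+=200;xs+=275
L=np.array([plane(d,u,v,.006) for u,v in zip(xs,ys)])
f=np.polyfit(L[:,0],L[:,1],1); print('line y=',f,'yaw',np.degrees(np.arctan(f[0])),L.min(0),L.max(0),len(L))
sub=d['color'].astype(int).sum(2)
# board mask: brightness > threshold
g=cv2.cvtColor(d['color'],cv2.COLOR_RGB2GRAY)
mb=(g>130).astype(np.uint8); mb[:195]=0;mb[260:]=0;mb[:,:240]=0;mb[:,345:]=0
c=max(cv2.findContours(mb,cv2.RETR_EXTERNAL,cv2.CHAIN_APPROX_NONE)[0],key=cv2.contourArea)[:,0]
print(cv2.approxPolyDP(c,2,True)[:,0].tolist())
# row edges subpixel for panel: left edge columns via half-crossing
def cross(a,th):
    for i in range(len(a)-1):
        if a[i]<th<=a[i+1]: return i+(th-a[i])/(a[i+1]-a[i])
def edge_left(v,ua,ub,th): 
    c=cross(g[v,ua:ub].astype(float),th); return None if c is None else ua+c
print('panel left edge');E=[]
for v in range(223,237):
    u=edge_left(v,246,262,140); 
    if u: p=plane(d,u,v,.016);E.append(p);print(v,round(u,2),p.round(4))
print('board right edge')
for v in range(215,248,4):
    a=g[v,322:340].astype(float)[::-1]; c=cross(a,100); u=339-c; print(v,round(u,2),plane(d,u,v,.006).round(4))
print('board back/front edges')
for u in range(296,330,6):
    a=g[203:222,u].astype(float); c=cross(a,100); b=g[238:258,u].astype(float)[::-1]; e=cross(b,100)
    print(u,plane(d,u,203+c,.006).round(4),plane(d,u,257-e,.006).round(4))
print('panel far and near edges')
for u in range(256,264,1):
    a=g[212:230,u].astype(float); c=cross(a,140); b=g[230:248,u].astype(float)[::-1]; e=cross(b,140)
    print(u,plane(d,u,212+c,.016).round(4),plane(d,u,247-e,.016).round(4))
print('foot top'); q=P[210:245,275:300].reshape(-1,3); q=q[(q[:,2]>.098)&(q[:,2]<.115)]; print(len(q),q.min(0),q.max(0),q.mean(0)); 
w=q[:,:2]-q[:,:2].mean(0); _,s,vt=np.linalg.svd(w); print(vt)
E
```

```text
[[-0.     0.237  0.971]
 [-0.002  0.971 -0.237]
 [-1.    -0.002  0.   ]]
z rows
205 [-6, -3, 5, 5, 2, -4, 0, -8, 1, 2, 1, 2, -2, 1, 0, -1, -5, -4, 1, 1, -5, 3, 1, -1, 2, -2, -1, 5, -3, -1, -1, 0, 1, -1, -3, -1, -1, 2, -4, 7, -1, -4, -8, -3, -1, 0, 2, -3]
225 [-6, -2, 1, 1, 2, 1, 12, 15, 16, 17, 14, 15, 15, 18, 11, 12, 16, 19, 15, 14, 16, 15, 15, 9, 18, 13, 11, 21, 19, 18, 17, 19, 14, 18, 11, 16, 50, 88, 85, 102, 104, 106, 5, 11, 5, 6, 1, 8]
228 [3, -2, 1, -4, -3, 5, 16, 16, 16, 22, 20, 10, 17, 11, 19, 15, 12, 22, 17, 16, 15, 18, 18, 23, 14, 18, 16, 13, 12, 16, 23, 16, 15, 18, 19, 17, 48, 91, 88, 108, 102, 109, 105, 9, 4, 5, 12, 5]
232 [5, 5, 3, 1, 3, 1, 21, 17, 14, 20, 16, 21, 20, 15, 15, 16, 14, 13, 18, 13, 14, 19, 18, 17, 15, 21, 12, 14, 19, 14, 18, 13, 17, 16, 17, 22, 48, 93, 86, 104, 99, 102, 104, 3, 8, 1, 1, 5]
240 [-6, 0, -3, -2, 0, 6, 3, -3, 3, 1, -2, -1, 1, -3, 0, -2, 0, 1, 5, 10, 3, 5, 4, 6, 4, 4, 2, 7, 6, 10, 5, 9, 9, 11, 6, 0, 10, 6, 6, 5, 6, 6, 3, 5, 3, 6, -6, 5]
line y= [-0.02554708  0.01366091] yaw -1.463421828940852 [ 0.43248492 -0.00162191  0.006     ] [0.53360114 0.0
[... 1219 characters left out ...]
6 -0.0942  0.006 ] [ 0.4257 -0.0941  0.006 ]
326 [ 0.5369 -0.1116  0.006 ] [ 0.4244 -0.1113  0.006 ]
panel far and near edges
256 [0.508  0.0903 0.016 ] [0.4553 0.0893 0.016 ]
257 [0.5081 0.0874 0.016 ] [0.4553 0.0864 0.016 ]
258 [0.5081 0.0845 0.016 ] [0.4554 0.0836 0.016 ]
259 [0.5081 0.0817 0.016 ] [0.4554 0.0807 0.016 ]
260 [0.5082 0.0788 0.016 ] [0.4557 0.0779 0.016 ]
261 [0.5081 0.076  0.016 ] [0.4555 0.0751 0.016 ]
262 [0.5083 0.0731 0.016 ] [0.4558 0.0722 0.016 ]
263 [0.5081 0.0702 0.016 ] [0.4558 0.0694 0.016 ]
foot top
65 [ 0.45795484 -0.00332362  0.09852641] [0.50660993 0.00538432 0.11055489] [0.48059595 0.00177685 0.10497066]
[[-0.99905854 -0.04338237]
 [-0.04338237  0.99905854]]
```

```bash
python3 - <<'E'
from h import *
d=load('side0'); c=d['color'][:,:,::-1]
a=cv2.resize(c[195:270,225:285],None,fx=8,fy=8,interpolation=cv2.INTER_NEAREST)
b=cv2.resize(c[268:340,235:300],None,fx=6,fy=6,interpolation=cv2.INTER_NEAREST)
cv2.imwrite('pics/c3.png',a); cv2.imwrite('pics/c4.png',b)
g=cv2.cvtColor(d['color'],cv2.COLOR_RGB2GRAY)
for v in range(202,246): print(v,g[v,240:270:3].tolist())
E
```

```text
202 [51, 52, 52, 52, 51, 50, 49, 48, 49, 46]
203 [49, 51, 49, 47, 47, 45, 45, 45, 48, 48]
204 [50, 46, 45, 48, 50, 64, 90, 70, 47, 46]
205 [51, 55, 123, 155, 153, 162, 185, 158, 47, 47]
206 [50, 103, 213, 234, 227, 224, 229, 211, 47, 46]
207 [48, 138, 236, 223, 202, 182, 181, 172, 46, 48]
208 [48, 103, 186, 168, 152, 141, 144, 146, 48, 48]
209 [50, 79, 148, 143, 144, 143, 147, 149, 49, 51]
210 [50, 80, 150, 148, 148, 146, 148, 150, 49, 51]
211 [50, 80, 150, 148, 148, 146, 148, 149, 51, 51]
212 [48, 82, 151, 149, 148, 146, 148, 149, 50, 52]
213 [50, 83, 152, 149, 149, 147, 148, 150, 51, 51]
214 [50, 82, 151, 151, 150, 146, 148, 150, 52, 54]
215 [48, 82, 152, 150, 149, 147, 147, 150, 53, 54]
216 [50, 81, 151, 150, 150, 147, 147, 151, 54, 55]
217 [51, 81, 152, 150, 150, 146, 148, 149, 54, 55]
218 [47, 77, 152, 151, 150, 147, 148, 150, 55, 57]
219 [47, 79, 152, 151, 150, 147, 148, 150, 56, 58]
220 [44, 165, 150, 152, 150, 147, 148, 149, 56, 57]
221 [48, 238, 151, 151, 150, 147, 148, 148, 58, 59]
222 [49, 245, 151, 152, 151, 148, 148, 150, 57, 60]
223 [49, 233, 152, 151, 150, 148, 148, 14
[... 511 characters left out ...]
 153, 151, 149, 148, 148, 156, 177, 184]
234 [186, 183, 158, 160, 165, 166, 165, 151, 135, 182]
235 [187, 182, 171, 175, 192, 198, 189, 161, 128, 183]
236 [186, 181, 167, 156, 168, 171, 164, 155, 168, 191]
237 [193, 186, 154, 144, 151, 150, 153, 163, 187, 195]
238 [203, 190, 157, 145, 163, 163, 175, 177, 184, 186]
239 [192, 189, 180, 178, 183, 179, 182, 180, 180, 180]
240 [184, 187, 184, 186, 186, 183, 181, 180, 180, 180]
241 [184, 183, 183, 185, 182, 182, 183, 182, 183, 180]
242 [183, 182, 184, 184, 184, 183, 185, 185, 183, 181]
243 [184, 184, 184, 185, 184, 182, 185, 185, 182, 180]
244 [185, 184, 185, 185, 184, 183, 184, 185, 181, 182]
245 [185, 185, 186, 184, 183, 182, 184, 184, 181, 182]
```

View pics/c3.png

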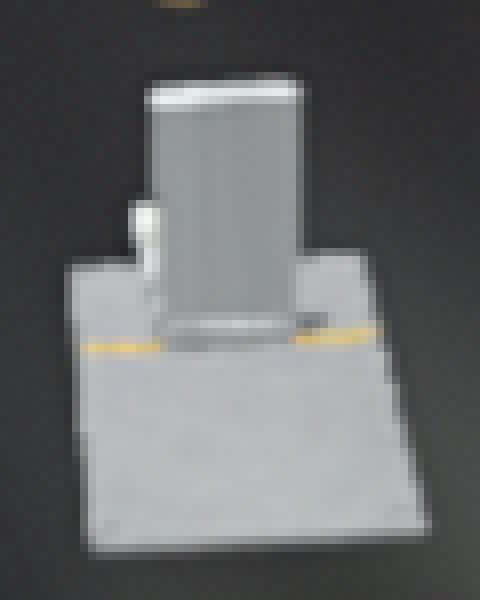

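View pics/c4.png

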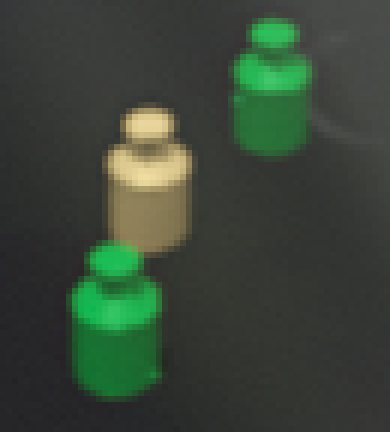

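```bash
python3 - <<'E'
from h import *
d=load('side0')
for v in (236,237,238,239): print(v,plane(d,254,v,.006).round(4))
print('line L,R',plane(d,239.5,238.2,.006).round(4),plane(d,267,237,.006).round(4))
# foot outer face from side depth
P=cloud(d)
q=P[210:232,246:260].reshape(-1,3); q=q[abs(q[:,1])<.05]; print('foot outer face y',np.median(q,0),q[:,1].std())
A=np.c_[q[:,0],q[:,2],np.ones(len(q))]; print(np.linalg.lstsq(A,q[:,1],rcond=None)[0])
for v in (212,228): 
    g=cv2.cvtColor(d['color'],cv2.COLOR_RGB2GRAY)[v].astype(float)
    print(v,g[240:248].tolist(),g[258:266].tolist())
    for u in(243.6,262.3):
        o,r=ray(d,u,v); print((o+r*(-.002-o[1])/r[1]).round(4))
t=load('top0')
for u,v in((394.,236.),):pass
# large weight: knob top centre in the top image & side
hs=cv2.cvtColor(t['color'],cv2.COLOR_RGB2HSV); m=cv2.inRange(hs,(12,50,80),(32,255,255)); ys,xs=np.nonzero(m[225:248,383:407]); xs+=383;ys+=225
print('top silhouette',xs.min(),xs.max(),ys.min(),ys.max()); 
for z in(.015,.025,.05): print(z,plane(t,xs.mean(),ys.mean(),z).round(4))
# side: axis at base col and mid
hs=cv2.cvtColor(d['color'],cv2.COLOR_RGB2HSV); m=cv2.inRange(hs,(12,50,60),(32,255,255))
for v in range(284,312): 
    x=np.nonzero(m[v,245:275])[0]+245
    if len(x): print(v,x.min(),x.max(),plane(d,x.mean(),v,0).round(4))
E
```

```text
236 [0.4835 0.0102 0.006 ]
237 [0.4829 0.0043 0.006 ]
238 [ 0.4823 -0.0017  0.006 ]
239 [ 0.4817 -0.0075  0.006 ]
line L,R [0.4408 0.0023 0.006 ] [ 5.202e-01 -4.000e-04  6.000e-03]
foot outer face y [ 0.47902616 -0.00225743  0.06219979] 0.0020821442986370866
[ 0.00835623 -0.0044804  -0.00599843]
212 [48.0, 48.0, 48.0, 82.0, 139.0, 152.0, 151.0, 151.0] [148.0, 148.0, 151.0, 149.0, 108.0, 59.0, 50.0, 53.0]
[ 0.4537 -0.002   0.0909]
[ 0.5063 -0.002   0.0879]
228 [160.0, 153.0, 176.0, 220.0, 201.0, 164.0, 151.0, 153.0] [148.0, 149.0, 149.0, 156.0, 173.0, 181.0, 182.0, 188.0]
[ 0.4528 -0.002   0.0406]
[ 0.5063 -0.002   0.0372]
top silhouette 388 400 230 241
0.015 [ 0.4677 -0.3054  0.015 ]
0.025 [ 0.4668 -0.3028  0.025 ]
0.05 [ 0.4645 -0.2963  0.05  ]
285 259 260 [ 0.4728 -0.2248  0.    ]
286 256 263 [ 0.4723 -0.2289  0.    ]
287 255 263 [ 0.4706 -0.2328  0.    ]
288 255 264 [ 0.4714 -0.237   0.    ]
289 255 264 [ 0.4709 -0.241   0.    ]
290 255 263 [ 0.4693 -0.2448  0.    ]
291 255 264 [ 0.47   -0.2489  0.    ]
292 253 266 [ 0.4696 -0.2528  0.    ]
293 253 266 [ 0.4691 -0.2567  0.    ]
294 252 267 [ 0.4687 -0.2605  0.    ]
295 252 267 [ 0.4682 -0.2643  0.    ]
296 252 267 [ 0.4678 -0.2681  0.    ]
297 252 266 [ 0.4662 -0.2718  0.    ]
298 253 266 [ 0.467  -0.2757  0.    ]
299 253 266 [ 0.4665 -0.2794  0.    ]
300 253 266 [ 0.4661 -0.2831  0.    ]
301 253 266 [ 0.4657 -0.2868  0.    ]
302 252 266 [ 0.4641 -0.2902  0.    ]
303 253 266 [ 0.4649 -0.294   0.    ]
304 253 266 [ 0.4645 -0.2976  0.    ]
305 253 266 [ 0.464  -0.3012  0.    ]
306 253 266 [ 0.4636 -0.3047  0.    ]
307 253 266 [ 0.4632 -0.3083  0.    ]
308 257 265 [ 0.4662 -0.3122  0.    ]
309 258 263 [ 0.4646 -0.3155  0.    ]
310 259 261 [ 0.4631 -0.3188  0.    ]
```

>>> {"op": "jog_arm", "data": {
  "jaw": [-1, -1, -1, -1, -1, -1, -1, -1, -1, -1, -1, -1, -1, -1, -1, -1, -1, -1],
  "travel": [
    [320, -600, 50],
    [320, -600, 50],
    [320, -600, 50],
    [320, -600, 50],
    [320, -600, 50],
    [320, -600, 50],
    [320, -600, 50],
    [320, -600, 50],
    [320, -600, 50],
    [320, -600, 50],
    [320, -600, 50],
    [320, -600, 50],
    [320, -600, 50],
    [320, -600, 50],
    [320, -600, 50],
    [320, -600, 50],
    [320, -600, 50],
    [320, -600, 50]
  ],
  "rotation": [
    [0, 0, -1.311],
    [0, 0, -1.311],
    [0, 0, -1.311],
    [0, 0, -1.311],
    [0, 0, -1.311],
    [0, 0, -1.311],
    [0, 0, -1.311],
    [0, 0, -1.311],
    [0, 0, -1.311],
    [0, 0, -1.311],
    [0, 0, -1.311],
    [0, 0, -1.311],
    [0, 0, -1.311],
    [0, 0, -1.311],
    [0, 0, -1.311],
    [0, 0, -1.311],
    [0, 0, -1.311],
    [0, 0, -1.311]
  ],
  "squeeze": 30
}}

```text
time: 1.9
tcp_pos: [0.4796, 0.0565, 0.2801]
orientation: [0.505, 0.494, 0.506, -0.495]
contact_force: [-0.4, 0.5, -0.1]
width: 0.0854
```

>>> {"op": "jog_arm", "data": {
  "jaw": [-1, -1, -1, -1, -1, -1, -1, -1, -1, -1],
  "travel": [
    [0, -60, -80],
    [0, -60, -80],
    [0, -60, -80],
    [0, -60, -80],
    [0, -60, -80],
    [0, -60, -80],
    [0, -60, -80],
    [0, -60, -80],
    [0, -60, -80],
    [0, -60, -80]
  ],
  "rotation": [
    [1.047, 0.021, 0],
    [1.047, 0.021, 0],
    [1.047, 0.021, 0],
    [1.047, 0.021, 0],
    [1.047, 0.021, 0],
    [1.047, 0.021, 0],
    [1.047, 0.021, 0],
    [1.047, 0.021, 0],
    [1.047, 0.021, 0],
    [1.047, 0.021, 0]
  ]
}}

```text
time: 2.9
tcp_pos: [0.4795, -0.003, 0.1995]
orientation: [0.186, 0.674, 0.691, -0.182]
contact_force: [-0.0, 0.8, 0.5]
width: 0.0858
```

```bash
cat > st.py <<'E'
from h import *
from scipy.spatial.transform import Rotation as R
s=sensors.read_state(); q=s['orientation']; M=R.from_quat(q[[1,2,3,0]]).as_matrix()
print('t',s['time'],'tcp',s['tcp_pos'].round(4),'F',s['contact_force'].round(2),'w',s['width'].round(4)); print(M.round(4)); print(s['joints'].round(3))
E
python3 st.py
```

```text
Traceback (most recent call last):
  File "st.py", line 4, in <module>
    print('t',s['time'],'tcp',s['tcp_pos'].round(4),'F',s['contact_force'].round(2),'w',s['width'].round(4)); print(M.round(4)); print(s['joints'].round(3))
                                                                                        ^^^^^^^^^^^^^^^^
AttributeError: 'float' object has no attribute 'round'
```

```bash
sed -i "s/s\['width'\].round(4)/round(s['width'],4)/" st.py; python3 st.py; python3 -c "
from h import *
grab('side','s1');grab('top','t1')"
```

```text
t 2.9 tcp [ 0.4795 -0.003   0.1995] F [-0.04  0.83  0.48] w 0.0858
[[-2.140e-02  9.997e-01  1.150e-02]
 [ 8.647e-01  2.430e-02 -5.017e-01]
 [-5.018e-01 -8.000e-04 -8.650e-01]]
[ 0.051  0.61   0.487  1.99  -1.058  1.569  1.164]
```

View pics/s1.png

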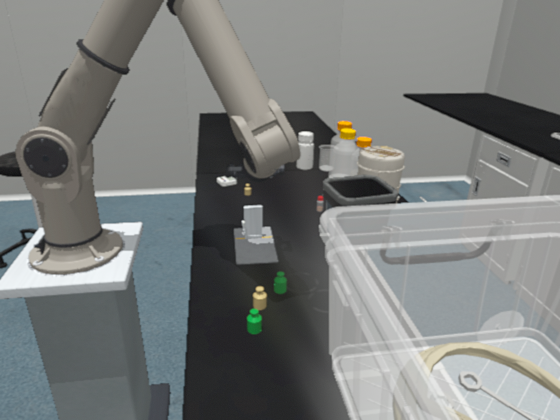

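>>> {"op": "jog_arm", "data": {
  "jaw": [-1, -1, -1, -1, -1, -1],
  "travel": [
    [0, -50, 0],
    [0, -70, -40],
    [0, -70, -90],
    [0, -70, -105],
    [0, -70, -105],
    [0, -70, -105]
  ],
  "rotation": [
    [0, 0, 0],
    [0, 0, 0],
    [0, 0, 0],
    [0, 0, 0],
    [0, 0, 0],
    [0, 0, 0]
  ]
}}

```text
time: 3.6
tcp_pos: [0.4806, -0.0714, 0.098]
orientation: [0.188, 0.674, 0.692, -0.18]
contact_force: [-0.5, -0.4, 0.3]
width: 0.0855
```

```bash
python3 st.py
```

```text
t 3.6 tcp [ 0.4806 -0.0714  0.098 ] F [-0.49 -0.39  0.28] w 0.0855
[[-0.0219  0.9996  0.0179]
 [ 0.8646  0.0279 -0.5017]
 [-0.502   0.0045 -0.8649]]
[ 0.184  0.833  0.465  1.906 -1.052  1.563  1.345]
```

>>> {"op": "jog_arm", "data": {
  "jaw": [-0.4, -0.4, -0.4, -0.4, -0.4, -0.4, -0.4, -0.4, -0.4, -0.4, -0.4, -0.4, -0.4, -0.4, -0.4, -0.4, -0.4, -0.4],
  "travel": [
    [0, -10, 50],
    [0, -10, 100],
    [0, 0, 130],
    [0, 45, 130],
    [0, 90, 130],
    [0, 135, 130],
    [0, 181, 130],
    [0, 181, 100],
    [0, 181, 70],
    [0, 181, 60],
    [0, 181, 60],
    [0, 181, 60],
    [0, 181, 60],
    [0, 181, 60],
    [0, 181, 40],
    [0, 181, 0],
    [0, 181, -40],
    [0, 181, -40]
  ],
  "rotation": [
    [0, 0, 0],
    [0, 0, 0],
    [-0.15, -0.003, 0],
    [-0.3, -0.006, 0],
    [-0.45, -0.009, 0],
    [-0.6, -0.012, 0],
    [-0.75, -0.015, 0],
    [-0.9, -0.018, 0],
    [-1.05, -0.021, 0],
    [-1.2, -0.024, 0],
    [-1.35, -0.027, 0],
    [-1.5, -0.03, 0],
    [-1.571, -0.031, 0],
    [-1.571, -0.031, 0],
    [-1.571, -0.031, 0],
    [-1.571, -0.031, 0],
    [-1.571, -0.031, 0],
    [-1.571, -0.031, 0]
  ]
}}

```text
time: 5.4
tcp_pos: [0.4784, 0.1091, 0.0564]
orientation: [0.618, 0.345, 0.36, -0.608]
contact_force: [-0.8, -0.9, 0.8]
width: 0.0594
```

```bash
python3 st.py; python3 -c "
from h import *
d=grab('side','s2');e=grab('top','t2')
a=cv2.resize(d['color'][170:270,200:310,::-1],None,fx=5,fy=5);b=cv2.resize(e['color'][190:270,210:350,::-1],None,fx=5,fy=5)
cv2.imwrite('pics/s2c.png',a);cv2.imwrite('pics/t2c.png',b)"
```

```text
t 5.4 tcp [0.4784 0.1091 0.0564] F [-0.75 -0.9   0.8 ] w 0.0594
[[ 0.0013  0.9997  0.0261]
 [-0.5027  0.0232 -0.8641]
 [-0.8644 -0.012   0.5026]]
[-1.158  0.713  0.705  2.039  0.019  0.801 -0.512]
```

View pics/s2c.png

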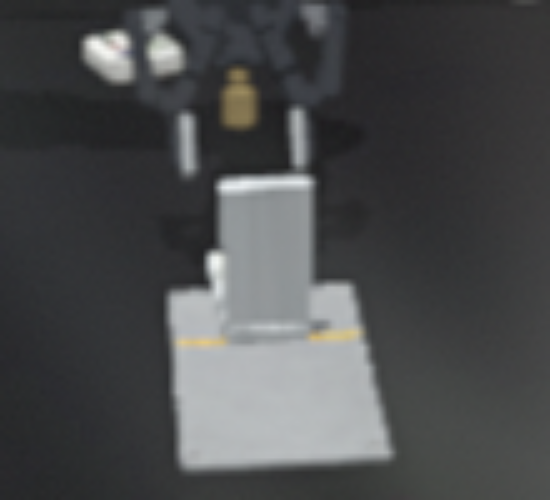

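View pics/t2c.png

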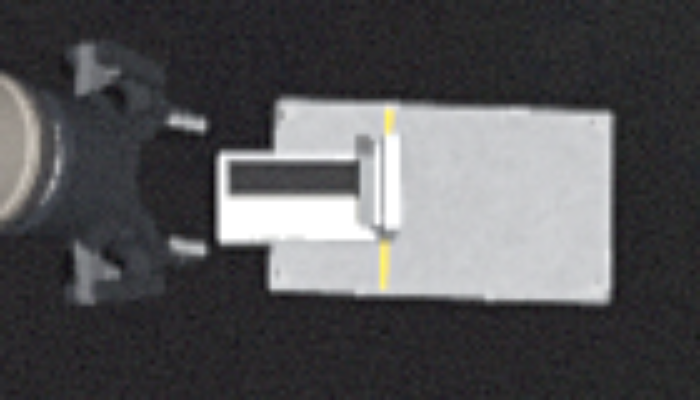

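```bash
python3 - <<'E'
from h import *
t=load('t2')
g=cv2.cvtColor(t['color'],cv2.COLOR_RGB2GRAY)
P=cloud(t)
for (a,b) in((208,222),(232,246)):
    s=g[a:b,242:253]; ys,xs=np.nonzero(s>90); ys+=a;xs+=242; print(xs.min(),xs.max(),ys.mean(),xs.mean(), np.median(P[ys,xs],0).round(4), plane(t,xs.mean(),ys.mean(),.06).round(4))
E
```

```text
243 250 213.95652173913044 247.0 [0.5155 0.1136 0.0835] [0.5189 0.1146 0.06  ]
244 250 238.77272727272728 246.9090909090909 [0.4476 0.1121 0.0854] [0.4499 0.1134 0.06  ]
```

>>> {"op": "jog_arm", "data": {
  "jaw": [-0.4, -0.4, -0.4, -0.4, -0.4, -0.4],
  "travel": [
    [0, -10, -17],
    [0, -20, -35],
    [0, -25, -43],
    [0, -29, -50],
    [0.5, -30.5, -53],
    [0.5, -30.5, -53]
  ],
  "rotation": [
    [0, -0.012, 0],
    [0, -0.012, 0],
    [0, -0.012, 0],
    [0, -0.012, 0],
    [0, -0.012, 0],
    [0, -0.012, 0]
  ]
}}

```text
time: 6.1
tcp_pos: [0.4819, 0.079, 0.0073]
orientation: [0.62, 0.351, 0.356, -0.605]
contact_force: [-0.6, 0.0, 0.5]
width: 0.0596
```

```bash
python3 st.py; python3 -c "
from h import *
d=grab('side','s3');e=grab('top','t3')
a=cv2.resize(d['color'][180:260,220:300,::-1],None,fx=6,fy=6);b=cv2.resize(e['color'][190:260,220:310,::-1],None,fx=6,fy=6)
cv2.imwrite('pics/c5.png',np.hstack([a[:420],b]) if 1 else a)"; python3 -c "
import cv2;print(cv2.imread('pics/c5.png').shape)"
```

```text
t 6.1 tcp [0.4819 0.079  0.0073] F [-0.6   0.    0.55] w 0.0596
[[ 0.016   0.9997  0.0168]
 [-0.5007  0.0226 -0.8653]
 [-0.8655  0.0054  0.5009]]
[-1.093e+00  7.910e-01  6.700e-01  2.080e+00  1.000e-03  6.570e-01
 -5.020e-01]
(420, 1020, 3)
```

```bash
python3 -c "
import cv2;a=cv2.imread('pics/c5.png');cv2.imwrite('pics/c5b.png',cv2.resize(a,(800,330)))"
```

```text
(no output)
```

View pics/c5b.png

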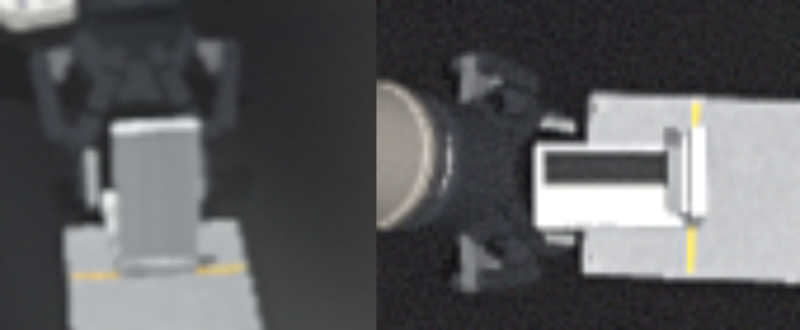

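>>> {"op": "jog_arm", "data": {
  "jaw": [-0.4, -0.4, -0.4, -0.4],
  "travel": [
    [-3, 0, -2],
    [-3, 0, -4],
    [-3, 0, -4],
    [-3, 0, -4]
  ],
  "rotation": [
    [0, 0, 0],
    [0, 0, 0],
    [0, 0, 0],
    [0, 0, 0]
  ]
}}

```text
time: 6.6
tcp_pos: [0.4789, 0.0793, 0.0032]
orientation: [0.621, 0.351, 0.356, -0.604]
contact_force: [0.3, -0.4, 0.0]
width: 0.0598
```

```bash
python3 st.py
```

```text
t 6.6 tcp [0.4789 0.0793 0.0032] F [ 0.25 -0.36  0.  ] w 0.0598
[[ 0.0162  0.9997  0.0174]
 [-0.5008  0.0232 -0.8653]
 [-0.8654  0.0053  0.501 ]]
[-1.095e+00  7.960e-01  6.660e-01  2.086e+00 -2.000e-03  6.480e-01
 -5.060e-01]
```

>>> {"op": "jog_arm", "data": {
  "jaw": [-0.1, 0, 0.2, 0.2, 0.2, 0.2],
  "travel": [
    [0, 0, 0],
    [0, 0, 0],
    [0, 0, 0],
    [0, 0, 0],
    [0, 0, 0],
    [0, 0, 0]
  ],
  "rotation": [
    [0, 0, 0],
    [0, 0, 0],
    [0, 0, 0],
    [0, 0, 0],
    [0, 0, 0],
    [0, 0, 0]
  ],
  "squeeze": 40
}}

```text
time: 7.2
tcp_pos: [0.4791, 0.0794, 0.0035]
orientation: [0.621, 0.351, 0.356, -0.604]
contact_force: [-0.6, 1.2, 6.0]
width: 0.0491
```

```bash
python3 st.py; python3 -c "
from h import *
d=grab('side','s4');e=grab('top','t4')
a=cv2.resize(d['color'][180:260,220:300,::-1],None,fx=5,fy=5);b=cv2.resize(e['color'][185:265,225:305,::-1],None,fx=5,fy=5)
cv2.imwrite('pics/c6.png',np.hstack([a,b]))"
```

```text
t 7.2 tcp [0.4791 0.0794 0.0035] F [-0.56  1.18  5.96] w 0.0491
[[ 0.0165  0.9997  0.0173]
 [-0.5007  0.0232 -0.8653]
 [-0.8655  0.0056  0.5009]]
[-1.095e+00  7.960e-01  6.660e-01  2.086e+00 -2.000e-03  6.480e-01
 -5.060e-01]
```

View pics/c6.png

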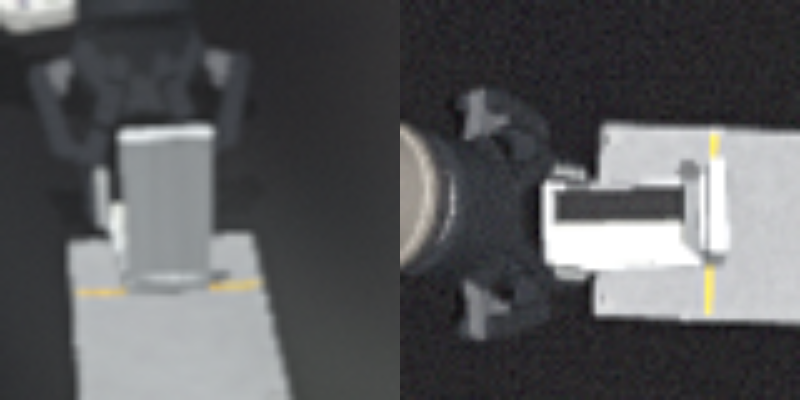

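>>> {"op": "jog_arm", "data": {
  "jaw": [0.2, 0.2, 0.2, 0.2, 0.2, 0.2, 0.2],
  "travel": [
    [0, 0, 3.6],
    [0, -0.1, 7.2],
    [0, -0.4, 10.8],
    [0, -0.8, 14.3],
    [0, -1.4, 17.9],
    [0, -2.2, 21.4],
    [0, -2.2, 21.4]
  ],
  "rotation": [
    [0.0436, 0.001, 0],
    [0.0873, 0.0017, 0],
    [0.131, 0.0026, 0],
    [0.1745, 0.0035, 0],
    [0.218, 0.0044, 0],
    [0.2618, 0.0052, 0],
    [0.2618, 0.0052, 0]
  ]
}}

```text
time: 8.0
tcp_pos: [0.4792, 0.0756, 0.0255]
orientation: [0.568, 0.429, 0.432, -0.554]
contact_force: [0.1, -1.1, -2.3]
width: 0.0489
```

```bash
python3 st.py; python3 -c "
from h import *
d=grab('side','s5');e=grab('top','t5')
a=cv2.resize(d['color'][180:260,220:300,::-1],None,fx=5,fy=5);b=cv2.resize(e['color'][185:265,225:305,::-1],None,fx=5,fy=5)
cv2.imwrite('pics/c7.png',np.hstack([a,b]))"
```

```text
t 8.0 tcp [0.4792 0.0756 0.0255] F [ 0.07 -1.09 -2.29] w 0.0489
[[ 0.0117  0.9998  0.0157]
 [-0.2584  0.0182 -0.9659]
 [-0.966   0.0072  0.2586]]
[-0.873  0.595  0.539  2.145 -0.087  0.565 -0.306]
```

View pics/c7.png

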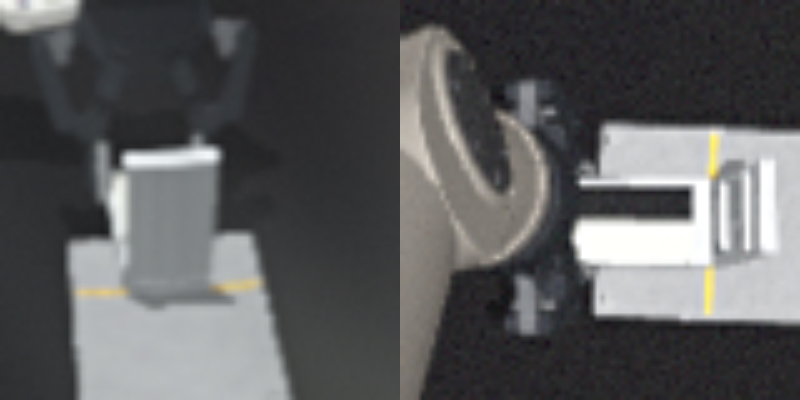

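>>> {"op": "jog_arm", "data": {
  "jaw": [0.2, 0.2],
  "travel": [
    [0, 0.5, -0.7],
    [0, 1, -1.5]
  ],
  "rotation": [
    [0, 0, 0],
    [0, 0, 0]
  ]
}}

```text
time: 8.3
tcp_pos: [0.4788, 0.0776, 0.0229]
orientation: [0.569, 0.426, 0.433, -0.555]
contact_force: [1.2, -2.5, 2.4]
width: 0.0488
```

```bash
python3 st.py
```

```text
t 8.3 tcp [0.4788 0.0776 0.0229] F [ 1.16 -2.49  2.44] w 0.0488
[[ 0.0108  0.9998  0.0195]
 [-0.2622  0.0217 -0.9648]
 [-0.965   0.0053  0.2623]]
[-0.878  0.602  0.538  2.144 -0.088  0.564 -0.309]
```

>>> {"op": "jog_arm", "data": {
  "jaw": [0.2, 0.2, 0.2, 0.2, 0.2, 0.2, 0.2, 0.2],
  "travel": [
    [0, -0.8, 3.5],
    [0, -1.8, 7],
    [0, -2.9, 10.3],
    [0, -4, 13.6],
    [0, -5.4, 16.8],
    [0, -6.9, 20],
    [0, -6.9, 20],
    [0, -6.9, 20]
  ],
  "rotation": [
    [0.0436, 0.001, 0],
    [0.0873, 0.0017, 0],
    [0.131, 0.0026, 0],
    [0.1745, 0.0035, 0],
    [0.218, 0.0044, 0],
    [0.2618, 0.0052, 0],
    [0.2618, 0.0052, 0],
    [0.2618, 0.0052, 0]
  ]
}}

```text
time: 9.1
tcp_pos: [0.4791, 0.0707, 0.0428]
orientation: [0.508, 0.495, 0.502, -0.495]
contact_force: [0.9, -1.4, 2.2]
width: 0.049
```

```bash
python3 st.py; cat > look.py <<'E'
import sys
from h import *
k=sys.argv[1]
d=grab('side','s'+k);e=grab('top','t'+k)
a=cv2.resize(d['color'][180:260,220:300,::-1],None,fx=5,fy=5);b=cv2.resize(e['color'][185:265,225:305,::-1],None,fx=5,fy=5)
cv2.imwrite(f'pics/v{k}.png',np.hstack([a,b]))
E
python3 look.py 6
```

```text
t 9.1 tcp [0.4791 0.0707 0.0428] F [ 0.85 -1.38  2.24] w 0.049
[[ 0.006   0.9998  0.0202]
 [-0.0043  0.0203 -0.9998]
 [-1.      0.0059  0.0044]]
[-5.390e-01  4.690e-01  3.190e-01  2.169e+00 -2.700e-01  5.350e-01
  1.000e-03]
```

View pics/v6.png

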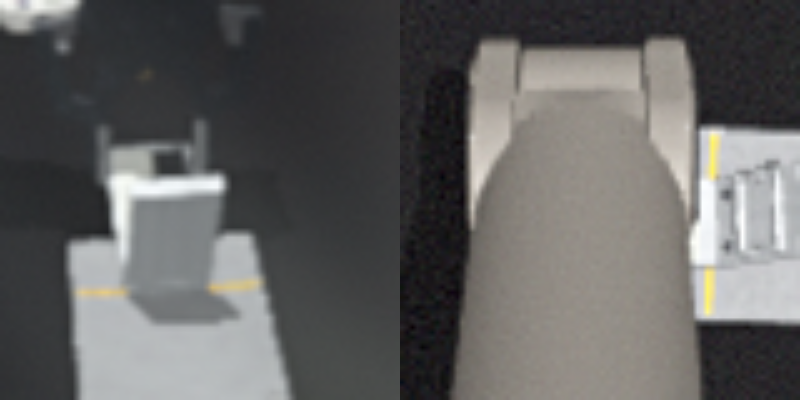

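>>> {"op": "jog_arm", "data": {
  "jaw": [0.2, 0.2, 0.2, 0.2, 0.2, 0.2, 0.2, 0.2],
  "travel": [
    [0, -1.7, 3.1],
    [0, -3.5, 6.2],
    [0, -5.4, 9.2],
    [0, -7.5, 12],
    [0, -9.7, 14.9],
    [0.2, -12, 17.6],
    [0.2, -12, 17.6],
    [0.2, -12, 17.6]
  ],
  "rotation": [
    [0.0436, 0.001, 0],
    [0.0873, 0.0017, 0],
    [0.131, 0.0026, 0],
    [0.1745, 0.0035, 0],
    [0.218, 0.0044, 0],
    [0.2618, 0.0052, 0],
    [0.2618, 0.0052, 0],
    [0.2618, 0.0052, 0]
  ]
}}

```text
time: 10.0
tcp_pos: [0.4792, 0.0593, 0.0601]
orientation: [0.438, 0.555, 0.564, -0.426]
contact_force: [-0.4, -1.3, 4.2]
width: 0.0487
```

```bash
python3 st.py
```

```text
t 10.0 tcp [0.4792 0.0593 0.0601] F [-0.38 -1.3   4.16] w 0.0487
[[-1.000e-04  9.998e-01  2.070e-02]
 [ 2.543e-01  2.000e-02 -9.669e-01]
 [-9.671e-01  5.200e-03 -2.543e-01]]
[-0.154  0.435  0.089  2.16  -0.54   0.598  0.405]
```

>>> {"op": "jog_arm", "data": {
  "jaw": [0.2, 0.2, 0.2, 0.2, 0.2, 0.2, 0.2, 0.2],
  "travel": [
    [0, -2.4, 2.6],
    [0, -5, 5.2],
    [0.1, -7.6, 7.6],
    [0.2, -10.3, 10],
    [0.2, -13.2, 12.2],
    [0.3, -16.1, 14.3],
    [0.3, -16.1, 14.3],
    [0.3, -16.1, 14.3]
  ],
  "rotation": [
    [0.0436, 0.001, 0],
    [0.0873, 0.0017, 0],
    [0.131, 0.0026, 0],
    [0.1745, 0.0035, 0],
    [0.218, 0.0044, 0],
    [0.2618, 0.0052, 0],
    [0.2618, 0.0052, 0],
    [0.2618, 0.0052, 0]
  ]
}}

```text
time: 10.8
tcp_pos: [0.4796, 0.0445, 0.0747]
orientation: [0.359, 0.607, 0.617, -0.35]
contact_force: [-1.5, -0.1, 7.8]
width: 0.0489
```

```bash
python3 st.py; python3 look.py 7
```

```text
t 10.8 tcp [0.4796 0.0445 0.0747] F [-1.54 -0.11  7.85] w 0.0489
[[-0.0064  0.9998  0.0191]
 [ 0.4975  0.0197 -0.8672]
 [-0.8674  0.0039 -0.4975]]
[ 0.151  0.487 -0.043  2.122 -0.762  0.761  0.754]
```

View pics/v7.png

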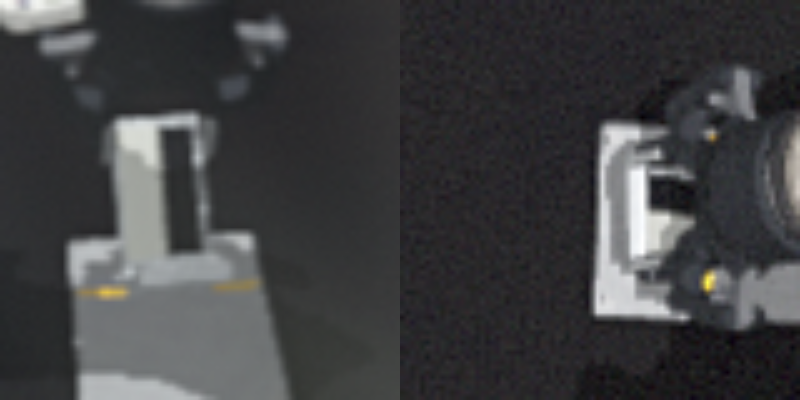

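>>> {"op": "jog_arm", "data": {
  "jaw": [0.2, 0.2, 0.2, 0.2, 0.2, 0.2, 0.2, 0.2],
  "travel": [
    [0, -3, 2.3],
    [0.1, -6.2, 4.3],
    [0.1, -9.4, 6.1],
    [0.2, -12.7, 7.8],
    [0.3, -16, 9.3],
    [0.4, -19.4, 10.7],
    [0.4, -19.4, 10.7],
    [0.4, -19.4, 10.7]
  ],
  "rotation": [
    [0.0436, 0.001, 0],
    [0.0873, 0.0017, 0],
    [0.131, 0.0026, 0],
    [0.1745, 0.0035, 0],
    [0.218, 0.0044, 0],
    [0.2618, 0.0052, 0],
    [0.2618, 0.0052, 0],
    [0.2618, 0.0052, 0]
  ]
}}

```text
time: 11.7
tcp_pos: [0.48, 0.026, 0.0849]
orientation: [0.275, 0.647, 0.659, -0.268]
contact_force: [0.5, 0.2, 2.2]
width: 0.0491
```

```bash
python3 st.py
```

```text
t 11.7 tcp [0.48   0.026  0.0849] F [0.51 0.22 2.24] w 0.0491
[[-0.0122  0.9998  0.0163]
 [ 0.705   0.0201 -0.7089]
 [-0.7091  0.0028 -0.7051]]
[ 0.361  0.596 -0.1    2.061 -0.874  0.973  0.981]
```

>>> {"op": "jog_arm", "data": {
  "jaw": [0.2, 0.2, 0.2, 0.2, 0.2, 0.2],
  "travel": [
    [0.1, -4.2, 1.4],
    [0.2, -8.4, 2.6],
    [0.3, -12.7, 3.6],
    [0.4, -17, 4.3],
    [0.4, -17, 4.3],
    [0.4, -17, 4.3]
  ],
  "rotation": [
    [0.0524, 0.001, 0],
    [0.1047, 0.002, 0],
    [0.157, 0.003, 0],
    [0.2094, 0.0042, 0],
    [0.2094, 0.0042, 0],
    [0.2094, 0.0042, 0]
  ]
}}

```text
time: 12.3
tcp_pos: [0.4801, 0.0097, 0.0886]
orientation: [0.205, 0.671, 0.684, -0.2]
contact_force: [0.0, 1.2, -1.4]
width: 0.0489
```

```bash
python3 st.py; python3 look.py 8
```

```text
t 12.3 tcp [0.4801 0.0097 0.0886] F [ 0.01  1.16 -1.36] w 0.0489
[[-0.0164  0.9998  0.0127]
 [ 0.8363  0.0207 -0.5479]
 [-0.5481  0.0017 -0.8364]]
[ 0.486  0.712 -0.129  1.996 -0.91   1.145  1.095]
```

View pics/v8.png

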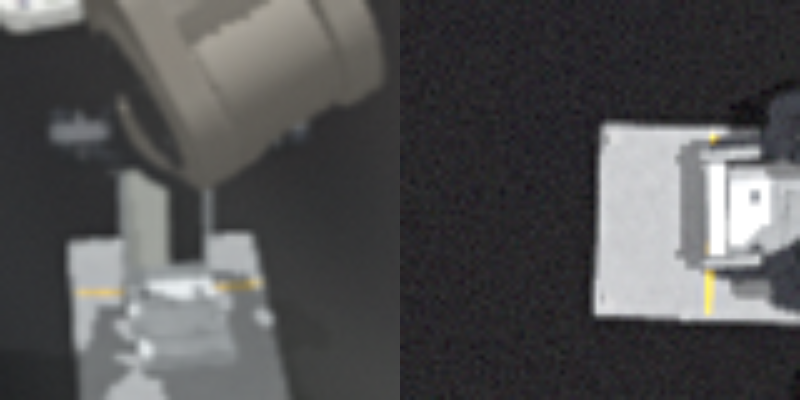

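>>> {"op": "jog_arm", "data": {
  "jaw": [0.2, 0.2, 0.2, 0.2, 0.2],
  "travel": [
    [0, -2, -0.2],
    [0, -4, -0.3],
    [0.1, -6, -0.4],
    [0.1, -7, -0.4],
    [0.1, -7, -0.4]
  ],
  "rotation": [
    [0.03, 0.0006, 0],
    [0.055, 0.001, 0],
    [0.08, 0.0016, 0],
    [0.087, 0.0018, 0],
    [0.087, 0.0018, 0]
  ]
}}

```text
time: 12.9
tcp_pos: [0.4801, 0.0041, 0.0896]
orientation: [0.173, 0.679, 0.694, -0.168]
contact_force: [-0.1, 6.0, 6.5]
width: 0.0489
```

```bash
python3 st.py; python3 look.py 9; python3 - <<'E'
from h import *
s=sensors.read_state(); print(s['ft_torque'].round(2))
E
```

```text
t 12.9 tcp [0.4801 0.0041 0.0896] F [-0.12  6.03  6.51] w 0.0489
[[-0.0184  0.9998  0.0124]
 [ 0.8832  0.0221 -0.4685]
 [-0.4686  0.0023 -0.8834]]
[ 0.53   0.768 -0.142  1.966 -0.919  1.218  1.132]
[ 0.5   0.05 -0.15]
```

View pics/v9.png

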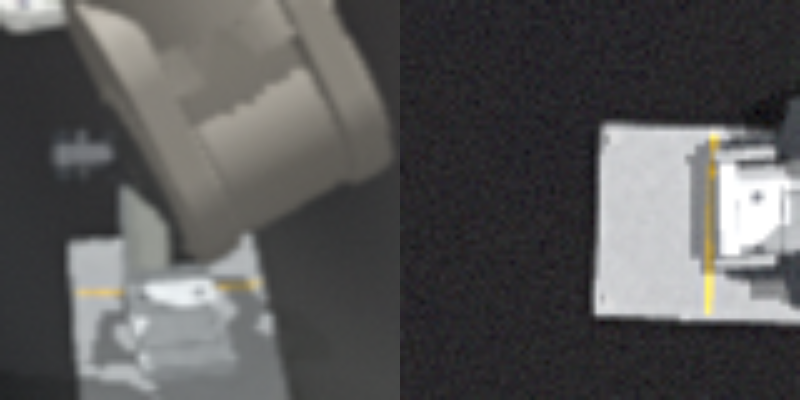

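>>> {"op": "jog_arm", "data": {
  "jaw": [0.2, 0.2, 0.2],
  "travel": [
    [0, 0.7, 0.3],
    [0, 1.2, 0.4],
    [0, 1.2, 0.4]
  ],
  "rotation": [
    [-0.01, 0, 0],
    [-0.02, 0, 0],
    [-0.02, 0, 0]
  ],
  "squeeze": 20
}}

```text
time: 13.3
tcp_pos: [0.48, 0.0049, 0.0896]
orientation: [0.181, 0.677, 0.692, -0.176]
contact_force: [0.3, 0.9, -1.1]
width: 0.0492
```

```bash
python3 st.py
```

```text
t 13.3 tcp [0.48   0.0049 0.0896] F [ 0.28  0.89 -1.14] w 0.0492
[[-0.0182  0.9998  0.0124]
 [ 0.8726  0.0219 -0.488 ]
 [-0.4881  0.0019 -0.8728]]
[ 0.52   0.754 -0.138  1.973 -0.917  1.202  1.124]
```

>>> {"op": "jog_arm", "data": {
  "jaw": [0.1, 0, -0.2, -0.4, -0.5, -0.5, -0.5],
  "travel": [
    [0, 0, -0.4],
    [0, 0, -0.4],
    [0, 0, -0.4],
    [0, 0, -0.4],
    [0, 0, -0.4],
    [0, 0, -0.4],
    [0, 0, -0.4]
  ],
  "rotation": [
    [0, 0, 0],
    [0, 0, 0],
    [0, 0, 0],
    [0, 0, 0],
    [0, 0, 0],
    [0, 0, 0],
    [0, 0, 0]
  ]
}}

```text
time: 14.0
tcp_pos: [0.48, 0.0048, 0.0892]
orientation: [0.181, 0.677, 0.692, -0.176]
contact_force: [0.3, 0.2, 0.8]
width: 0.0641
```

```bash
python3 st.py; python3 look.py 10
```

```text
t 14.0 tcp [0.48   0.0048 0.0892] F [0.3  0.25 0.8 ] w 0.0641
[[-0.0182  0.9998  0.0124]
 [ 0.8726  0.0219 -0.488 ]
 [-0.4881  0.0019 -0.8728]]
[ 0.52   0.755 -0.138  1.973 -0.917  1.202  1.124]
```

View pics/v10.png

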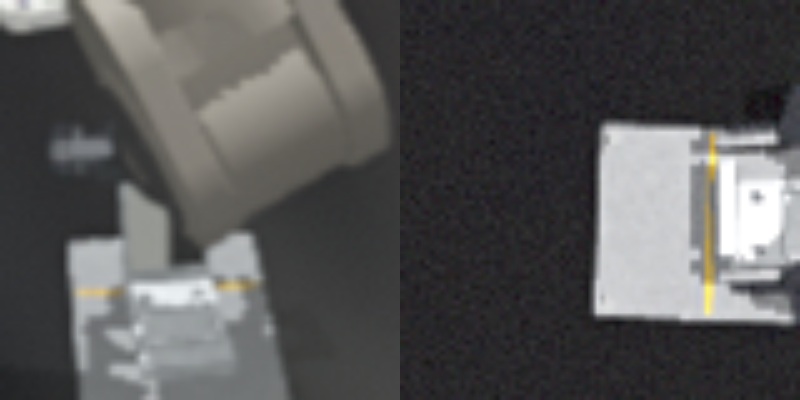

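>>> {"op": "jog_arm", "data": {
  "jaw": [-0.5, -0.5, -0.5, -0.5, -0.5, -0.5, -0.5, -0.5],
  "travel": [
    [0.3, -13, 7.5],
    [0.7, -30, 17],
    [1.5, -60, 33],
    [2, -90, 50],
    [2, -110, 80],
    [2, -140, 120],
    [0, -170, 160],
    [0, -170, 160]
  ],
  "rotation": [
    [0, 0, 0],
    [0, 0, 0],
    [0, 0, 0],
    [0, 0, 0],
    [0, 0, 0],
    [0, 0, 0],
    [0, 0, 0],
    [0, 0, 0]
  ]
}}

```text
time: 14.9
tcp_pos: [0.4811, -0.1719, 0.2538]
orientation: [0.186, 0.679, 0.688, -0.177]
contact_force: [-0.1, -0.3, -0.1]
width: 0.0639
```

```bash
python3 st.py; python3 look.py 11
```

```text
t 14.9 tcp [ 0.4811 -0.1719  0.2538] F [-0.09 -0.25 -0.09] w 0.0639
[[-0.0092  0.9998  0.015 ]
 [ 0.8685  0.0154 -0.4955]
 [-0.4956  0.0085 -0.8685]]
[ 0.673  0.61  -0.016  1.691 -0.744  1.639  0.95 ]
```

View pics/v11.png

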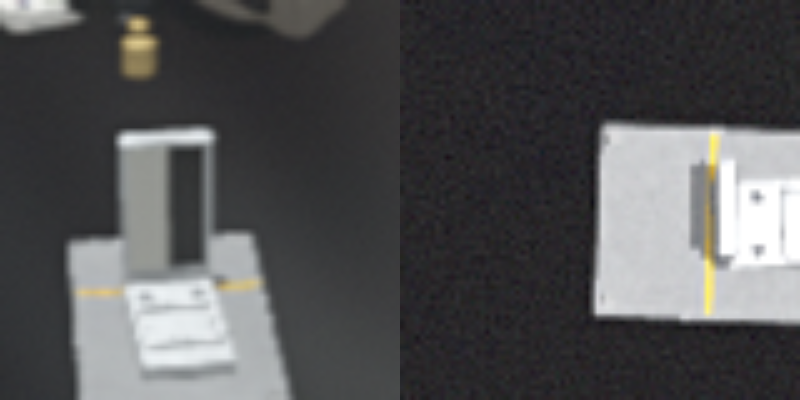

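```bash
python3 - <<'E'
from h import *
t=load('t11'); c=t['color'][:,:,::-1]
cv2.imwrite('pics/c12.png',cv2.resize(c[208:250,355:425] if 0 else c[205:250,280:345],None,fx=12,fy=12,interpolation=cv2.INTER_CUBIC))
P=cloud(t); q=P[205:250,290-25:330].reshape(-1,3)
a=q[(q[:,2]>.098)&(q[:,2]<.115)]; print('panel top mean',a.mean(0).round(4),a.min(0).round(4),a.max(0).round(4),len(a))
_,s,vt=np.linalg.svd(a[:,:2]-a[:,:2].mean(0));print(vt[0])
s=load('s11');P=cloud(s);
g=P[208:232,246:262].reshape(-1,3); print('panel inner face',np.median(g,0).round(4)); A=np.c_[g[:,0],g[:,2],np.ones(len(g))]; print(np.linalg.lstsq(A,g[:,1],rcond=None)[0])
cv2.imwrite('pics/c13.png',cv2.resize(s['color'][200:265,235:285,::-1],None,fx=9,fy=9,interpolation=cv2.INTER_CUBIC))
E
```

```text
panel top mean [ 0.4816 -0.0035  0.1052] [ 0.4575 -0.0086  0.0985] [0.5064 0.0026 0.1102] 72
[-0.99775882 -0.06691285]
panel inner face [ 0.4799 -0.008   0.0694]
[ 0.60132566 -1.14865768 -0.21900804]
```

View pics/c12.png

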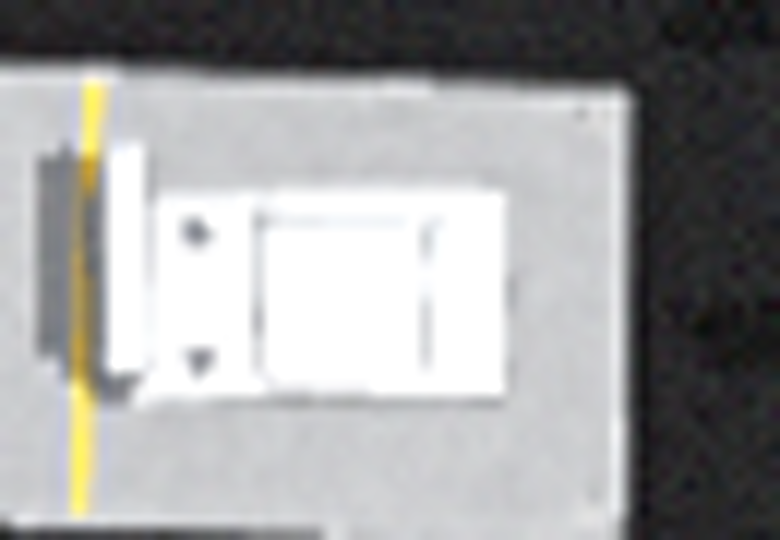

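View pics/c13.png

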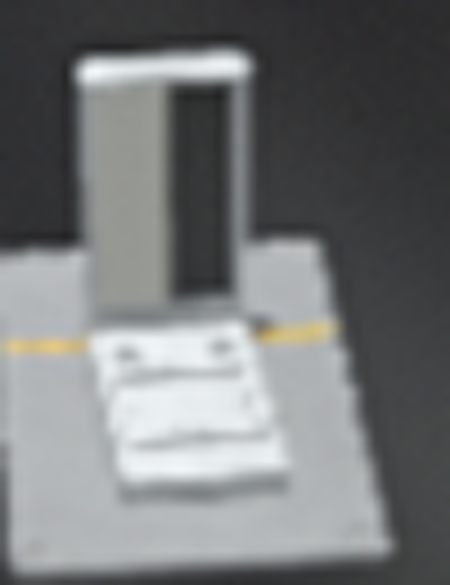

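```bash
python3 - <<'E'
from h import *
t=load('t11'); s=load('s11')
print('pocket',plane(t,308.8-.5,229.4-.5,.018).round(4),'L',plane(t,301.2,229,.02).round(4),'R',plane(t,315.3,229,.02).round(4))
print('foot end',plane(t,321.7,229,.016).round(4))
g=cv2.cvtColor(t['color'],cv2.COLOR_RGB2GRAY).astype(int)
print(g[228,280:326].tolist()); print(g[214:246,311].tolist()); print(g[214:246,299].tolist())
# side: pocket at crop (190,405)/9
for u,v in((235+117/9-.5,200+385/9-.5),(235+275/9-.5,200+375/9-.5),(235+195/9-.5,200+407/9-.5)): print(plane(s,u,v,.019).round(4))
# side: white foot/ weight position re-check with tool clear
hs=cv2.cvtColor(s['color'],cv2.COLOR_RGB2HSV); m=cv2.inRange(hs,(12,50,60),(32,255,255)); n,l,st,ce=cv2.connectedComponentsWithStats(m)
for i in range(1,n):
    if st[i,4]>150 and st[i,1]>250: print(st[i],ce[i])
E
```

```text
pocket [ 0.4842 -0.0594  0.018 ] L [ 0.4834 -0.039   0.02  ] R [ 0.484  -0.0792  0.02  ]
foot end [ 0.4847 -0.098   0.016 ]
[208, 206, 209, 142, 126, 132, 152, 120, 147, 255, 255, 255, 236, 255, 255, 255, 255, 255, 255, 255, 255, 220, 255, 255, 255, 255, 255, 255, 255, 255, 255, 255, 255, 255, 255, 252, 255, 255, 255, 255, 255, 255, 185, 197, 206, 209]
[199, 199, 206, 205, 197, 201, 226, 255, 255, 245, 255, 255, 255, 255, 255, 255, 255, 255, 255, 255, 255, 255, 255, 255, 188, 196, 210, 205, 205, 206, 206, 210]
[204, 203, 200, 200, 201, 204, 213, 246, 255, 255, 255, 255, 255, 255, 255, 255, 255, 255, 255, 255, 255, 255, 255, 255, 191, 198, 201, 199, 200, 203, 204, 203]
[ 0.4597 -0.047   0.019 ]
[ 0.5087 -0.0468  0.019 ]
[ 0.482  -0.0634  0.019 ]
[253 286  14  25 287] [259.50174216 298.271777  ]
[474 349  86  48 398] [518.2839196  369.25628141]
```

>>> {"op": "jog_arm", "data": {
  "jaw": [-0.4, -0.4, -0.4, -0.4, -0.4, -0.4, -0.4, -0.4, -0.4, -0.4, -0.4],
  "travel": [
    [-5, -30, 0],
    [-10, -60, 0],
    [-15, -90, -20],
    [-18.5, -132, -40],
    [-18.5, -132, -80],
    [-18.5, -132, -120],
    [-18.5, -132, -160],
    [-18.5, -132, -160],
    [-18.5, -132, -160],
    [-18.5, -132, -160],
    [-18.5, -132, -160]
  ],
  "rotation": [
    [-0.15, 0, 0],
    [-0.3, 0, 0],
    [-0.45, 0, 0],
    [-0.6, 0, 0],
    [-0.75, 0, 0],
    [-0.9, 0, 0],
    [-1.04, -0.01, 0],
    [-1.04, -0.01, 0],
    [-1.04, -0.01, 0],
    [-1.04, -0.01, 0],
    [-1.04, -0.01, 0]
  ]
}}

```text
time: 16.1
tcp_pos: [0.4617, -0.3007, 0.091]
orientation: [0.498, 0.499, 0.51, -0.493]
contact_force: [0.0, -1.2, -0.1]
width: 0.0598
```

```bash
python3 st.py; cat > look2.py <<'E'
import sys
from h import *
k=sys.argv[1]
d=grab('side','s'+k);e=grab('top','t'+k)
a=cv2.resize(d['color'][240:340,210:310,::-1],None,fx=4,fy=4);b=cv2.resize(e['color'][190:270,355:435,::-1],None,fx=5,fy=5)
cv2.imwrite(f'pics/v{k}.png',np.hstack([a,b]))
E
python3 look2.py 12
```

```text
t 16.1 tcp [ 0.4617 -0.3007  0.091 ] F [ 0.03 -1.17 -0.1 ] w 0.0598
[[-0.0062  0.9999  0.0153]
 [ 0.0177  0.0154 -0.9997]
 [-0.9998 -0.0059 -0.0178]]
[ 0.319  0.465  0.194  1.971 -0.149  0.732  0.62 ]
```

View pics/v12.png

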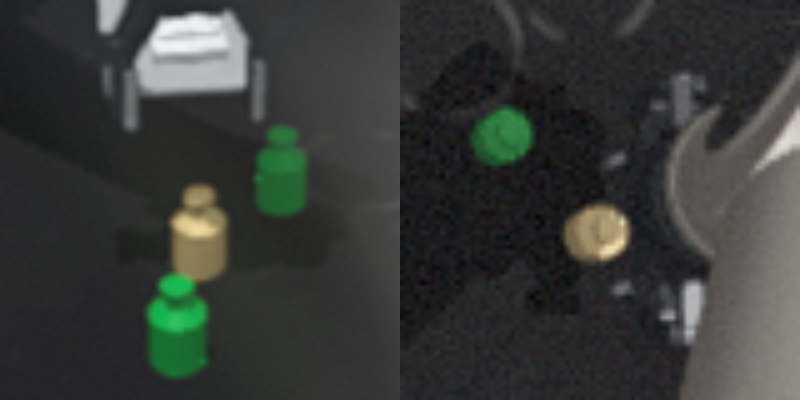

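```bash
python3 - <<'E'
from h import *
t=load('t12')
print(plane(t,398.4-.5,190+158/5-.5,.1),plane(t,(622-400)/5+354.5,190+288/5-.5,.1)); 
s=load('s12')
# side: pad bottom-front tips  crop/4
for u,v in ((210+130/4,240+128/4),(210+260/4,240+120/4)):
  print(plane(s,u-.5,v-.5,.094))
E
```

```text
[ 0.50039705 -0.29470569  0.1       ] [ 0.43028196 -0.2956044   0.1       ]
[ 0.42622627 -0.30315052  0.094     ]
[ 0.49654197 -0.30438428  0.094     ]
```

>>> {"op": "jog_arm", "data": {
  "jaw": [-0.4, -0.4, -0.4, -0.4, -0.4, -0.4],
  "travel": [
    [0.5, -5, -20],
    [0.5, -5, -40],
    [0.5, -5, -60],
    [0.5, -5, -75],
    [0.5, -5, -84],
    [0.5, -5, -84]
  ],
  "rotation": [
    [-0.018, 0.006, 0],
    [-0.018, 0.006, 0],
    [-0.018, 0.006, 0],
    [-0.018, 0.006, 0],
    [-0.018, 0.006, 0],
    [-0.018, 0.006, 0]
  ]
}}

```text
time: 16.8
tcp_pos: [0.4615, -0.3055, 0.006]
orientation: [0.5, 0.493, 0.507, -0.5]
contact_force: [0.4, -0.5, -0.2]
width: 0.0599
```

```bash
python3 st.py; python3 look2.py 13
```

```text
t 16.8 tcp [ 0.4615 -0.3055  0.006 ] F [ 0.37 -0.51 -0.17] w 0.0599
[[-1.380e-02  9.998e-01  1.480e-02]
 [ 6.000e-04  1.480e-02 -9.999e-01]
 [-9.999e-01 -1.380e-02 -8.000e-04]]
[ 0.338  0.606  0.168  1.998 -0.168  0.563  0.635]
```

View pics/v13.png

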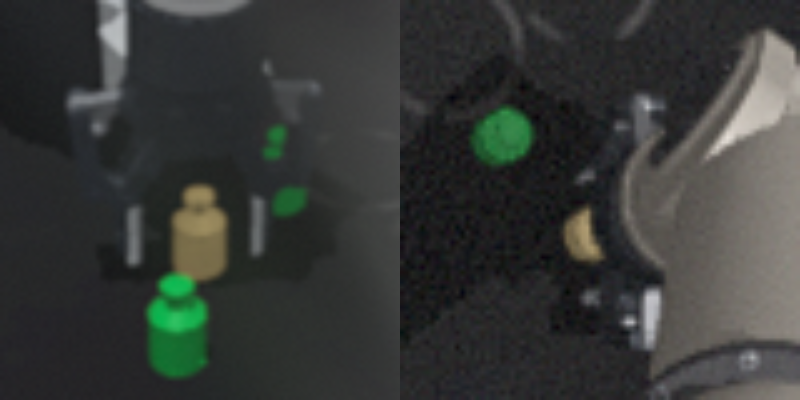

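>>> {"op": "jog_arm", "data": {
  "jaw": [-0.4, -0.2, 0, 0.3, 0.5, 0.6, 0.6, 0.6],
  "travel": [
    [2, 0, 0],
    [2, 0, 0],
    [2, 0, 0],
    [2, 0, 0],
    [2, 0, 0],
    [2, 0, 0],
    [2, 0, 0],
    [2, 0, 0]
  ],
  "rotation": [
    [0, -0.014, 0],
    [0, -0.014, 0],
    [0, -0.014, 0],
    [0, -0.014, 0],
    [0, -0.014, 0],
    [0, -0.014, 0],
    [0, -0.014, 0],
    [0, -0.014, 0]
  ],
  "squeeze": 30
}}

```text
time: 17.7
tcp_pos: [0.4647, -0.306, 0.0077]
orientation: [0.505, 0.497, 0.503, -0.496]
contact_force: [-1.4, 0.9, 6.3]
width: 0.0283
```

```bash
python3 st.py
```

```text
t 17.7 tcp [ 0.4647 -0.306   0.0077] F [-1.36  0.91  6.34] w 0.0283
[[ 2.800e-03  9.999e-01  1.500e-02]
 [-7.000e-04  1.500e-02 -9.999e-01]
 [-1.000e+00  2.800e-03  8.000e-04]]
[ 0.346  0.6    0.16   2.002 -0.175  0.55   0.643]
```

>>> {"op": "jog_arm", "data": {
  "jaw": [0.6, 0.6, 0.6, 0.6, 0.6, 0.6],
  "travel": [
    [0, 0, 10],
    [0, 0, 40],
    [0, 0, 80],
    [0, 0, 115],
    [0, 0, 115],
    [0, 0, 115]
  ],
  "rotation": [
    [0, 0, 0],
    [0, 0, 0],
    [0, 0, 0],
    [0, 0, 0],
    [0, 0, 0],
    [0, 0, 0]
  ]
}}

```text
time: 18.3
tcp_pos: [0.4648, -0.3059, 0.1234]
orientation: [0.505, 0.497, 0.502, -0.495]
contact_force: [-0.6, 1.2, -2.6]
width: 0.0285
```

```bash
python3 st.py
```

```text
t 18.3 tcp [ 0.4648 -0.3059  0.1234] F [-0.56  1.22 -2.6 ] w 0.0285
[[ 0.0041  0.9999  0.0151]
 [-0.0012  0.0151 -0.9999]
 [-1.      0.0041  0.0012]]
[ 0.3    0.417  0.215  1.954 -0.125  0.779  0.601]
```

>>> {"op": "jog_arm", "data": {
  "jaw": [0.6, 0.6, 0.6, 0.6, 0.6, 0.6, 0.6, 0.6, 0.6, 0.6],
  "travel": [
    [4, 40, 0],
    [8, 80, 0],
    [12, 120, 0],
    [15, 160, 0],
    [17, 200, 0],
    [17, 230, 0],
    [17, 242, -30],
    [17, 242, -65],
    [17, 242, -75],
    [17, 242, -75]
  ],
  "rotation": [
    [0, 0, 0],
    [0, 0, 0],
    [0, 0, 0],
    [0, 0, 0],
    [0, 0, 0],
    [0, 0, 0],
    [0, 0, 0],
    [0, 0, 0],
    [0, 0, 0],
    [0, 0, 0]
  ]
}}

```text
time: 19.3
tcp_pos: [0.4794, -0.0642, 0.0464]
orientation: [0.504, 0.495, 0.504, -0.497]
contact_force: [0.1, -0.4, -2.2]
width: 0.0282
```

```bash
python3 st.py; python3 - <<'E'
from h import *
d=grab('side','s14'); e=grab('top','t14')
a=cv2.resize(d['color'][195:265,225:295,::-1],None,fx=8,fy=8,interpolation=cv2.INTER_CUBIC);
b=cv2.resize(e['color'][200:250,270:340,::-1],None,fx=3,fy=3)
cv2.imwrite('pics/v14.png',a);cv2.imwrite('pics/v14b.png',b)
E
```

```text
t 19.3 tcp [ 0.4794 -0.0642  0.0464] F [ 0.11 -0.37 -2.16] w 0.0282
[[-0.0019  0.9999  0.0147]
 [-0.0015  0.0147 -0.9999]
 [-1.     -0.0019  0.0014]]
[-0.102  0.448  0.128  2.154 -0.104  0.548  0.117]
```

View pics/v14.png

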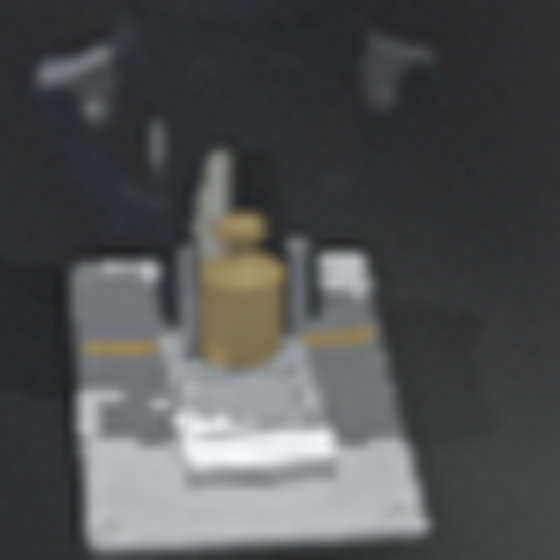

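View pics/v14b.png

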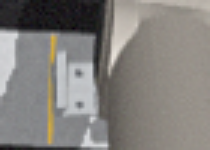

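```bash
python3 - <<'E'
from h import *
s=load('s14'); h=cv2.cvtColor(s['color'],cv2.COLOR_RGB2HSV); m=cv2.inRange(h,(12,70,60),(32,255,255)); m[:, :240]=0; m[:,270:]=0; m[:215]=0;m[250:]=0
for v in range(218,245):
    x=np.nonzero(m[v])[0]
    if len(x): print(v,x.min(),x.max())
for v in (240,240.5,241): print(plane(s,254.7,v,.0387).round(4))
s=load('s11'); print(s['color'][195:262,250].sum(1).tolist())
# bracket foot in s11: side edges per row at z=.016
g=cv2.cvtColor(s['color'],cv2.COLOR_RGB2GRAY)
for v in (238,240,243,246,248,250,252,254,256): print(v,g[v,240:272].tolist(),plane(s,254,v,.016).round(4)[1])
E
```

```text
221 255 256
222 253 257
223 252 257
224 252 257
225 253 256
226 253 257
227 252 259
228 250 260
229 250 260
230 250 259
231 250 259
232 250 259
233 250 259
234 250 259
235 250 259
236 250 269
237 250 269
238 240 258
239 251 257
240 253 255
[ 0.4773 -0.0716  0.0387]
[ 0.477  -0.0743  0.0387]
[ 0.4767 -0.077   0.0387]
[183, 146, 155, 158, 155, 159, 159, 157, 159, 145, 176, 477, 676, 587, 459, 436, 444, 444, 444, 444, 446, 444, 443, 445, 445, 446, 445, 446, 448, 448, 449, 446, 447, 449, 449, 448, 451, 451, 439, 405, 390, 528, 696, 691, 625, 630, 571, 583, 693, 711, 696, 705, 716, 700, 595, 682, 721, 704, 585, 455, 452, 528, 550, 544, 543, 550, 548]
238 [199, 199, 189, 183, 188, 222, 236, 232, 212, 212, 230, 240, 241, 238, 236, 237, 238, 232, 202, 176, 191, 221, 220, 191, 178, 182, 184, 182, 181, 177, 178, 175] -0.0196
240 [180, 180, 182, 182, 177, 190, 226, 230, 211, 209, 210, 223, 227, 219, 224, 229, 232, 234, 227, 217, 210, 207, 222, 205, 182, 176, 176, 177, 177, 177, 177, 180] -0.0311
243 [180, 181, 181, 180, 176, 180, 209, 209, 227, 232, 231, 233, 235, 235, 236, 235, 235, 236, 235, 
[... 409 characters left out ...]
 -0.0751
250 [183, 183, 183, 183, 184, 183, 175, 179, 222, 230, 227, 225, 226, 228, 231, 231, 230, 229, 231, 234, 234, 233, 232, 234, 236, 233, 210, 186, 179, 179, 177, 175] -0.0857
252 [182, 182, 183, 182, 183, 183, 180, 177, 202, 227, 234, 234, 231, 233, 236, 236, 233, 228, 226, 221, 211, 200, 191, 185, 181, 177, 173, 177, 180, 180, 178, 178] -0.0961
254 [181, 181, 182, 182, 182, 183, 184, 179, 155, 150, 152, 146, 141, 140, 137, 133, 132, 133, 135, 139, 141, 143, 144, 146, 148, 148, 151, 171, 179, 179, 178, 179] -0.1063
256 [178, 179, 179, 181, 182, 183, 183, 182, 177, 172, 176, 179, 179, 179, 179, 178, 178, 178, 177, 179, 182, 182, 182, 184, 184, 182, 180, 179, 178, 179, 180, 181] -0.1163
```

```bash
python3 - <<'E'
from h import *
s=load('s14')
for u in (246.4,264.6,255.5): print(plane(s,u,245.6,.016).round(4))
# weight axis: point with y=-.06 ray
for u,v in ((254.5,236),(254.5,233)):
    o,r=ray(s,u,v); print((o+r*(-.06-.0145-o[1])/r[1]).round(4))
E
```

```text
[ 0.4555 -0.0597  0.016 ]
[ 0.505  -0.0659  0.016 ]
[ 0.4802 -0.0628  0.016 ]
[ 0.4765 -0.0745  0.0527]
[ 0.4766 -0.0745  0.0618]
```

>>> {"op": "jog_arm", "data": {
  "jaw": [0.6, 0.6, 0.6, 0.6, 0.6],
  "travel": [
    [1.5, -0.7, -3],
    [3.5, -1.4, -8],
    [3.5, -1.4, -12],
    [3.5, -1.4, -15],
    [3.5, -1.4, -15]
  ],
  "rotation": [
    [0, 0, 0],
    [0, 0, 0],
    [0, 0, 0],
    [0, 0, 0],
    [0, 0, 0]
  ]
}}

```text
time: 19.9
tcp_pos: [0.485, -0.066, 0.0333]
orientation: [0.505, 0.497, 0.502, -0.496]
contact_force: [-0.2, -0.2, -2.0]
width: 0.028
```

```bash
python3 st.py; python3 - <<'E'
from h import *
d=grab('side','s15')
a=cv2.resize(d['color'][205:265,230:290,::-1],None,fx=9,fy=9,interpolation=cv2.INTER_CUBIC);
cv2.imwrite('pics/v15.png',a)
E
```

```text
t 19.9 tcp [ 0.485  -0.066   0.0333] F [-0.25 -0.22 -2.03] w 0.028
[[ 0.0028  0.9999  0.0139]
 [-0.0014  0.0139 -0.9999]
 [-1.      0.0028  0.0014]]
[-0.093  0.477  0.122  2.148 -0.11   0.518  0.125]
```

View pics/v15.png

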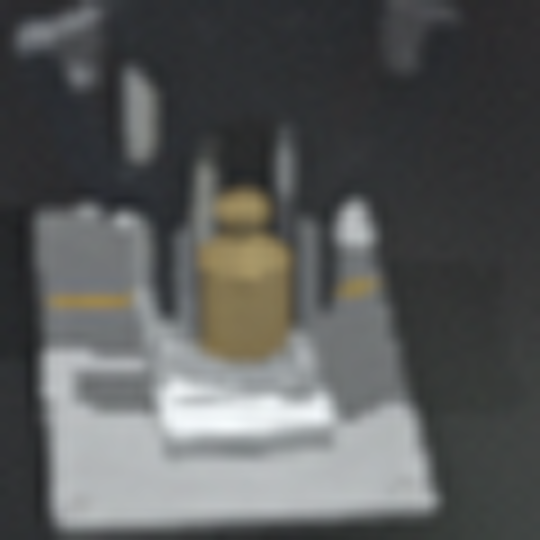

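>>> {"op": "jog_arm", "data": {
  "jaw": [0.6, 0.6, 0.6, 0.6, 0.6],
  "travel": [
    [-1.5, 0.3, -1],
    [-2, 0.4, -4],
    [-2, 0.4, -7],
    [-2, 0.4, -9],
    [-2, 0.4, -9]
  ],
  "rotation": [
    [0, 0, 0],
    [0, 0, 0],
    [0, 0, 0],
    [0, 0, 0],
    [0, 0, 0]
  ]
}}

```text
time: 20.45
tcp_pos: [0.4828, -0.0655, 0.0241]
orientation: [0.504, 0.497, 0.503, -0.496]
contact_force: [-0.9, -0.2, -1.5]
width: 0.0288
```

```bash
python3 st.py; python3 - <<'E'
from h import *
d=grab('side','s16')
a=cv2.resize(d['color'][205:265,230:290,::-1],None,fx=9,fy=9,interpolation=cv2.INTER_CUBIC);
cv2.imwrite('pics/v16.png',a)
E
```

```text
t 20.45 tcp [ 0.4828 -0.0655  0.0241] F [-0.85 -0.18 -1.48] w 0.0288
[[ 0.0024  0.9999  0.014 ]
 [-0.0014  0.014  -0.9999]
 [-1.      0.0024  0.0015]]
[-0.09   0.493  0.117  2.156 -0.114  0.496  0.128]
```

View pics/v16.png

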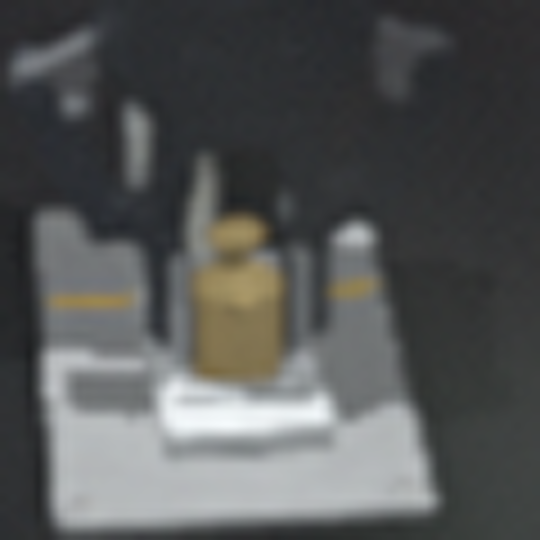

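>>> {"op": "jog_arm", "data": {
  "jaw": [0.6, 0.6, 0.6],
  "travel": [
    [0, 0, -0.5],
    [0, 0, -1],
    [0, 0, -1]
  ],
  "rotation": [
    [0, 0, 0],
    [0, 0, 0],
    [0, 0, 0]
  ]
}}

```text
time: 20.8
tcp_pos: [0.4831, -0.0656, 0.0237]
orientation: [0.505, 0.497, 0.502, -0.496]
contact_force: [-1.7, 0.3, 4.7]
width: 0.0279
```

>>> {"op": "jog_arm", "data": {
  "jaw": [0.4, 0.2, 0.0, -0.1, -0.1, -0.1],
  "travel": [
    [0, 0, 0.3],
    [0, 0, 0.5],
    [0, 0, 0.5],
    [0, 0, 0.5],
    [0, 0, 0.5],
    [0, 0, 0.5]
  ],
  "rotation": [
    [0, 0, 0],
    [0, 0, 0],
    [0, 0, 0],
    [0, 0, 0],
    [0, 0, 0],
    [0, 0, 0]
  ]
}}

```text
time: 21.4
tcp_pos: [0.4831, -0.0656, 0.0242]
orientation: [0.505, 0.497, 0.502, -0.496]
contact_force: [-0.3, 0.3, -0.2]
width: 0.0471
```

```bash
python3 st.py
```

```text
t 21.4 tcp [ 0.4831 -0.0656  0.0242] F [-0.28  0.34 -0.21] w 0.0471
[[ 0.0029  0.9999  0.0138]
 [-0.0013  0.0138 -0.9999]
 [-1.      0.0029  0.0014]]
[-0.09   0.493  0.117  2.155 -0.114  0.496  0.128]
```

Straight up, then away.

>>> {"op": "jog_arm", "data": {
  "jaw": [-0.1, -0.1, -0.1, -0.1, -0.1, -0.1, -0.1, -0.1, -0.1, -0.1, -0.1, -0.1],
  "travel": [
    [0, 0, 10],
    [0, 0, 30],
    [0, 0, 60],
    [0, 0, 100],
    [0, 0, 150],
    [0, 0, 190],
    [0, -50, 200],
    [0, -100, 200],
    [0, -150, 200],
    [0, -200, 200],
    [0, -250, 200],
    [0, -250, 200]
  ],
  "rotation": [
    [0, 0, 0],
    [0, 0, 0],
    [0, 0, 0],
    [0, 0, 0],
    [0, 0, 0],
    [0, 0, 0],
    [0, 0, 0],
    [0, 0, 0],
    [0, 0, 0],
    [0, 0, 0],
    [0, 0, 0],
    [0, 0, 0]
  ]
}}

```text
time: 22.6
tcp_pos: [0.4807, -0.3236, 0.2253]
orientation: [0.503, 0.498, 0.499, -0.5]
contact_force: [-1.8, -0.1, 0.4]
width: 0.047
```

```bash
python3 st.py; python3 - <<'E'
from h import *
d=grab('side','s17'); e=grab('top','t17')
a=cv2.resize(d['color'][195:265,235:290,::-1],None,fx=7,fy=7,interpolation=cv2.INTER_CUBIC)
b=cv2.resize(e['color'][200:255,280:337,::-1],None,fx=7,fy=7,interpolation=cv2.INTER_CUBIC)
o=np.zeros((490,785,3),np.uint8);o[:a.shape[0],:a.shape[1]]=a;o[:b.shape[0],385:385+b.shape[1]]=b
cv2.imwrite('pics/v17.png',o)
P=cloud(e)[195:255,265:340].reshape(-1,3); q=P[(P[:,2]>.098)&(P[:,2]<.115)]; print('panel top',q.mean(0).round(4),len(q))
hs=cv2.cvtColor(e['color'],cv2.COLOR_RGB2HSV);m=cv2.inRange(hs,(12,50,80),(32,255,255)); ys,xs=np.nonzero(m[218:242,297:325]); print('weight',plane(e,xs.mean()+297,ys.mean()+218,.041).round(4),xs.min()+297,xs.max()+297,ys.min()+218,ys.max()+218)
P=cloud(e)[222:238,300:320].reshape(-1,3); print('weight top z',np.percentile(P[:,2],97))
a0=load('top0'); df=np.abs(a0['color'].astype(int)-e['color']).sum(2); print([ (n,df[v-6:v+6,u-6:u+6].mean().round(1)) for n,u,v in(('small',170,223),('timer',125,247),('vial',230,146),('g1',376,216),('g2',421,244))])
E
```

```text
t 22.6 tcp [ 0.4807 -0.3236  0.2253] F [-1.8  -0.09  0.45] w 0.047
[[ 0.0032  1.      0.0037]
 [-0.006   0.0037 -1.    ]
 [-1.      0.0032  0.0061]]
[ 0.22   0.331  0.331  1.819 -0.121  1.006  0.602]
panel top [ 0.4817 -0.0034  0.1049] 76
weight [ 0.4841 -0.0635  0.041 ] 306 315 224 233
weight top z 0.06521965990464873
[('small', np.float64(10.2)), ('timer', np.float64(3.6)), ('vial', np.float64(11.5)), ('g1', np.float64(83.7)), ('g2', np.float64(28.6))]
```

View pics/v17.png

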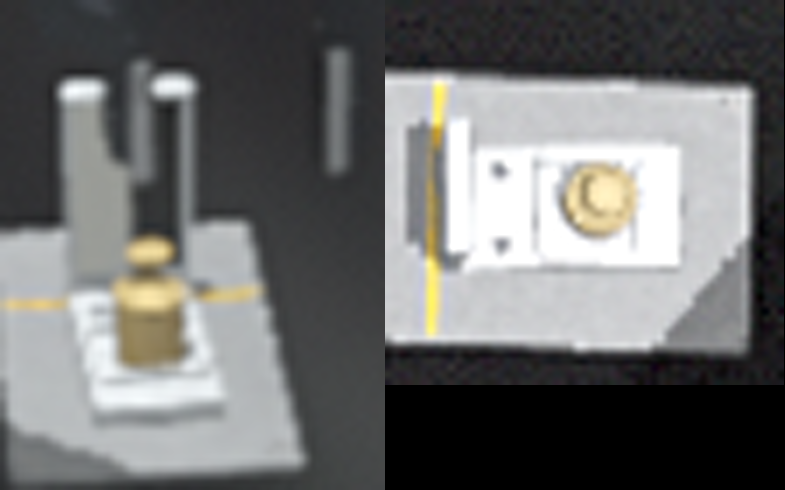

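View pics/t17.png

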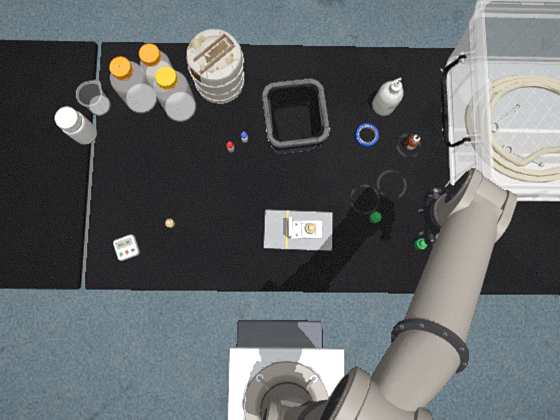

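```bash
python3 -c "
from rig import workorder
print(workorder.finish_job())"
```

```text
the job is handed in; nothing more can be done
None
```

The bracket now stands on its foot with the panel upright, and the large brass weight stands upright in the pocket. I handed the job in at about 22.7 s. The robot is clear of everything.

**How it went:** I gripped the panel end and tipped the bracket over its corner in roughly 15° steps, checking the force after each one. I then picked up the larger brass weight (the one on the right, 50 mm high) and set it in the pocket.

**Last checks:**
- **Panel:** its top edge is 105 mm above the bench, against 106 mm expected.
- **Corner:** it measures within about 1–2 mm of the middle of the yellow line.
- **Weight:** its top is at 65 mm, against 66 mm for a weight standing in the pocket. It sits about 2–3 mm off the pocket centre, with 4 mm of clearance on each side.
- **Bystanders:** the vial, timer and small weight show no sign of movement. The two green weights look to be in place, but the arm's shadow kept me from confirming that by comparing pictures.

**What was off:**
- **Possible lift:** at about 15° of tip, the force and position suggested the corner had lifted by up to half a millimetre and slid about 1.6 mm. At about 87° the force again showed the gripper carrying some of the bracket's weight. I corrected downward both times, and the other readings during the tip were a light press.
- **Yaw:** the bracket was turned about 2.5° from the line at the start, and I left it that way.
- **Calibration:** camera and robot positions disagreed by about 3 mm in x and, over the weight, perhaps 5–8 mm in y. I aimed by relative measurements instead.

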